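# Unpile the blanks and set up the vise

### The job

Take the pile of sawn blanks apart from the top, one piece at a time, and set each piece down gently: the brass bar goes flat inside the yellow tray, the aluminium block flat inside the blue tray, the black steel plate on the middle of the granite plate, square with its edges. The copper block goes into the vise: lengthwise along the jaws and midway along them, seated down on the two parallels and pressed against the fixed jaw, with the sliding jaw pushed up until it closes on the block.

Things in the scene. Friction and masses are not known exactly. Their poses are not given: they have to be found in the camera images.
- brass_center (a point): small yellow brass bar, 22 (its x) x 42 (its y) x 16 mm high, about 0.13 kg, two dark holes on top; top of the pile at the start. Point at its centre, half-way up; z up.
- copper_center (a point): reddish copper block, 36 (its x) x 56 (its y) x 34 mm high, about 0.6 kg; second from the top of the pile. Point at its centre, half-way up; z up.
- alu_center (a point): bright aluminium block, 50 (its x) x 76 (its y) x 20 mm high, about 0.2 kg; third in the pile, under the copper. Point at its centre, half-way up; z up.
- steel_center (a point): black steel plate, 64 (its x) x 94 (its y) x 12 mm high, about 0.55 kg; lowest in the pile, lying on a fixed plywood board 80 x 110 x 18 mm. Point at its centre, half-way up; z up. The blanks lie loosely on each other, a few mm and degrees out of line.
- yellow_tray: fixed shallow yellow plastic tray, outside 58 (x) x 78 (y) mm; flat inside 50 x 70 mm, floor 4 mm above the table, rim 5 mm above the floor. Origin at the centre of its underside, on the table. A grey tray of cap screws stands about too; it is not used.
- blue_tray: fixed shallow blue plastic tray, outside 84 (x) x 110 (y) mm; flat inside 76 x 102 mm, floor 4 mm above the table, rim 5 mm above the floor. Origin at the centre of its underside, on the table.
- granite: fixed small dark speckled granite surface plate, 100 (x) x 130 (y) mm, flat top 30 mm above the table. Origin at the centre of its underside, on the table.
- vise: fixed machine vise. Origin on the table under the middle of the fixed jaw's gripping face; x points from sliding to fixed jaw, y along the jaws (90 mm wide, tops 70 mm high), z up. Fixed jaw x 0 to 28 mm, the rest at negative x. Bed 35 mm high, to x -167; on it two fixed steel parallels, tops 47 mm high, 84 mm long in y, 8 mm wide, centred at x -6 and -29 mm. Free space behind the sliding jaw.
- slide_jaw (a joint): travel of the vise's sliding jaw towards the fixed jaw, in m: 0 fully open (75 mm between the jaws), 0.041 fully shut (34 mm); opening = 75 mm minus the travel. At the start 0 to 0.012. It slides when its back is pushed with about 5 N and stays where it is left.
- jaw_back (a point): middle of the back face of the sliding jaw (the face away from the fixed jaw, where it is pushed), 55 mm above the table; same axes as the vise. The face is 90 mm wide, from 35 to 70 mm high; the sliding jaw is 40 mm thick.
Mind the look-alikes: they are no part of the job. What is shaped like the part that bears steel_center but purple or red is not meant.

How it is judged:
By the outcome, as a careful person would: the job done as asked, in the order asked, and still so for the second after the job is handed in, with the robot touching nothing.
It also fails if it takes over 136 s, if anything falls off the work surface, if the arm or the gripper's body presses on something with over 40 N, if the wrist force passes 120 N, or if a joint passes its speed limit or range.

### The arm

A 6-joint arm with a two-finger parallel gripper is mounted at the origin on the work surface. World frame = base frame: x ahead of the robot, y to its left, z up, the work surface at z = 0. Lengths are in m, angles in rad, forces in N, time in s.
With the tool pointing down it reaches from about 0.425 to 0.95 m from the base axis. Payload 14.7 kg.
Tool frame: the origin (TCP) lies on the mounting face of the last link; the fingertips stand 173 mm ahead of it and the grasp point (between the pads) lies 155 mm ahead of it; z points along the fingers, y is the direction in which the jaws open and shut (so a half turn about z gives the same grasp; the last joint's range is limited). The gripper opens to 85 mm and grips with 20 to 120 N. Pads are 22 mm wide; open, the fingers measure 114 mm over their backs; the gripper's body (76 mm by 85 mm) begins 54 mm behind the grasp point. The pads swing forward as they close: fully open they stand 13 mm farther back than shut.
Start: joints at [-1.263, 0.48, 1.596, -0, 1.065, -0.047], TCP at [0.226, -0.61, 0.405] pointing down, gripper open.
Joint ranges: [-2.75, 2.75], [-0.82, 2.05], [0.23, 2.67], [-1.56, 4.7], [0.09, 2.69], [-2.92, 2.92]. Speed limits (rad/s): [1.89, 1.89, 2.39, 3.01, 3.01, 3.01].

### API

Orientations are given as a unit quaternion [x, y, z, w].
In Python, from cell import bot gives the robot as it stands.
- The arm moves only by the tool move_arm, never from a script. Its argument "rows" is a list of rows, each a list of 5 numbers: the shift along the world's x, y, z in mm, then the turn about the world's z in rad, then the opening, from 0 (shut) to 1 (fully open). A call has 1 to 5 rows; each row is the pose to reach, as a shift and turn from the pose commanded when the call began; what a row does not reach only later rows make up. A row lasts 1/8 s, in which the tool goes at most 62.5 mm and 10.7 degrees, less where a joint would pass 70% of its speed; a pose out of reach is approached as far as the arm can. A call with a gripper value outside its range is refused whole. The fingers move at their own pace and stop on an object; "grip_force" is the grip in N (left out, the last holds). Time passes only in rows, so rows that repeat a pose let the fingers close. It gives the time, the measured TCP pose, the force and the opening at its end, in the units of the state.
- bot.state(): the state, without advancing time (a new reading comes with each control period).
- bot.snapshot(name): name is "scene" or "side" or "wrist"; returns the picture (400x640x3 uint8, red, green, blue); there is no depth.
- bot.get_calibration(name): a dict with "fx", "fy", "cx", "cy" (pixels), "extrinsics" (4x4, takes a point from camera to world coordinates); the wrist camera has in their place "tool_from_camera" (4x4, takes a point from camera to tool coordinates, whose origin is the TCP and whose axes are the flange's). Camera axes: x right, y up, looking along -z (the intrinsics and any distortion apply to the point x, -y, -z); pixel columns grow to the right and rows downward; lengths in m; the calibration is good to about 2 mm. A picture is of the moment at which its call begins: read the wrist's pose just before it. get_calibration takes no time and is no camera call.
- bot.job_done(): hands the job in, once; it reports no verdict.
The state is a dict: "time_s": time; "qpos": joint angles; "qvel": joint speeds; "joint_torque": joint torques, N m; "eef_pos": TCP position; "ee_rot": TCP orientation; "ft_force": force on the tool from outside, world axes, zero at the start; "ft_torque": the same for the moment, N m; "opening": opening from 0.0 (shut) to 1.0 (fully open).
Only numpy, scipy, OpenCV 4.12 (cv2) and the standard library are available. Lean on these libraries where they do the work, as an engineer would, in place of code of your own. Each camera call takes 0.05 s, during which the arm holds its last target. There are 200 camera calls.

## Working session

There is one attempt and no reset: what is moved stays moved. The work goes in short steps, Python scripts to look and compute and a tool call to move; the robot and the scene stay as the last step left them, time stands still between calls to the robot, and variables do not carry over. Pictures are saved under pics/ and viewed, about 12 in all and at most 16, crops included, and the job is handed in when it is done.

Besides the shell and the picture viewer there is one more tool, called after "Call:" in YAML: its name, and indented under it one key for each argument. move_arm: Moves the arm, as the interface text tells. Its arguments: {"type":"object","properties":{"rows":{"type":"array"},"grip_force":{"type":"number"}},"required":["rows"]}

```bash
ls; mkdir -p pics; python3 - <<'E'
from cell import bot
import cv2,json
s=bot.state(); print(s['eef_pos'],s['ee_rot'],s['time_s'],s['opening'])
for n in("scene","side"):
    im=bot.snapshot(n); cv2.imwrite(f"pics/{n}0.png",im[:,:,::-1])
for n in("scene","side","wrist"): print(n,bot.get_calibration(n))
E
```

```text
pics
[ 0.22577541 -0.60930755  0.40405553] [ 9.84305250e-01  1.76473143e-01 -8.23457108e-05 -6.30201959e-04] 0.0 0.9999003697445346
scene {'fx': 421.20493420874476, 'fy': 421.20493420874476, 'cx': 318.43782575643115, 'cy': 196.75431495794078, 'extrinsics': array([[-0.80492605, -0.33035735,  0.49290777,  0.99914049],
       [ 0.59327952, -0.4629762 ,  0.65853811,  0.67128958],
       [ 0.01065166,  0.82250657,  0.56865586,  0.67458755],
       [ 0.        ,  0.        ,  0.        ,  1.        ]])}
side {'fx': 429.5440238990558, 'fy': 429.5440238990558, 'cx': 316.09864739374467, 'cy': 196.1706560674635, 'extrinsics': array([[-0.76238399,  0.37405216, -0.52806783, -0.00639815],
       [-0.64692446, -0.46084718,  0.6075431 ,  0.56728967],
       [-0.01610576,  0.80480113,  0.593326  ,  0.63780161],
       [ 0.        ,  0.        ,  0.        ,  1.        ]])}
wrist {'fx': 292.4520320184945, 'fy': 292.4520320184945, 'cx': 322.17575637831834, 'cy': 198.13836459816636, 'tool_from_camera': array([[ 3.75014337e-04,  9.62420377e-01,  2.71563763e-01,
         6.85777278e-02],
       [ 9.99999928e-01, -3.43044711e-04, -1.65195421e-04,
        -1.02557621e-03],
       [-6.58289268e-05,  2.71563805e-01, -9.62420436e-01,
         2.99522611e-02],
       [ 0.00000000e+00,  0.00000000e+00,  0.00000000e+00,
         1.00000000e+00]])}
```

View pics/scene0.png

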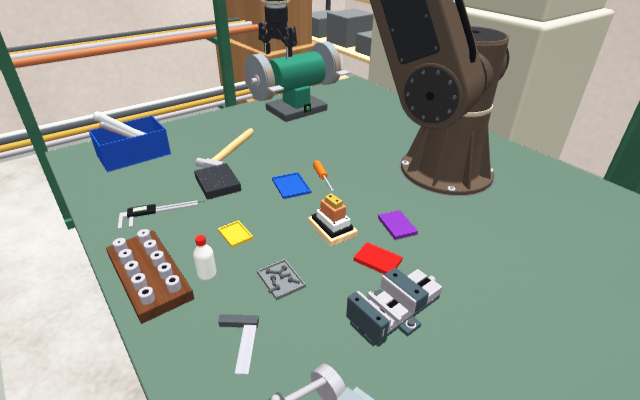

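View pics/side0.png

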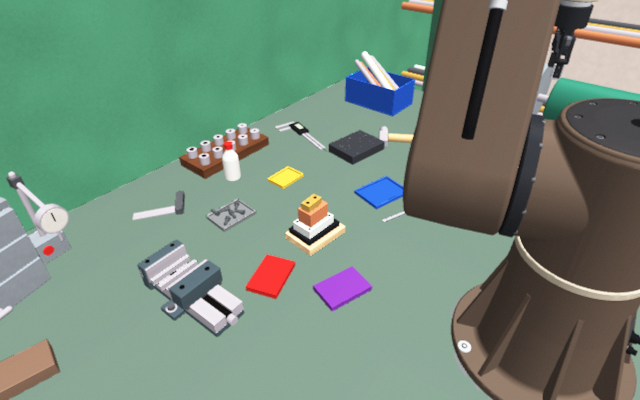

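The scene view shows the pile at about (333,220), the yellow tray at (235,233), the blue tray at (291,185), the granite at (217,180) and the vise at (392,305). The red (378,258) and purple (398,224) plates are decoys. The side view agrees.

```bash
cat > h.py <<'E'
import numpy as np, cv2
from cell import bot
from scipy.spatial.transform import Rotation as R
def cam(name, st=None):
    c=bot.get_calibration(name)
    if name!="wrist": return c, c["extrinsics"]
    T=np.eye(4); T[:3,:3]=R.from_quat(st["ee_rot"]).as_matrix(); T[:3,3]=st["eef_pos"]
    return c, T@c["tool_from_camera"]
def onplane(C, px, z):
    c,E=C; px=np.atleast_2d(px).astype(float)
    d=np.c_[(px[:,0]-c["cx"])/c["fx"], -(px[:,1]-c["cy"])/c["fy"], -np.ones(len(px))]@E[:3,:3].T
    return E[:3,3]+d*((z-E[2,3])/d[:,2])[:,None]
def proj(C,P):
    c,E=C; p=(np.atleast_2d(P)-E[:3,3])@E[:3,:3]
    return np.c_[c["cx"]+c["fx"]*p[:,0]/-p[:,2], c["cy"]-c["fy"]*p[:,1]/-p[:,2]]
def snap(name,fn=None):
    st=bot.state(); im=bot.snapshot(name)[:,:,::-1].copy()
    if fn: cv2.imwrite("pics/"+fn,im)
    return im, cam(name,st), st
def blobs(im,lo,hi,amin=150):
    m=cv2.inRange(cv2.cvtColor(im,cv2.COLOR_BGR2HSV),np.array(lo),np.array(hi))
    m=cv2.morphologyEx(m,cv2.MORPH_CLOSE,np.ones((5,5)))
    cs,_=cv2.findContours(m,cv2.RETR_EXTERNAL,cv2.CHAIN_APPROX_NONE)
    return sorted([c for c in cs if cv2.contourArea(c)>amin],key=cv2.contourArea,reverse=True)
def rect(C,contour,z):
    """min-area rectangle in world mm: centre, (short,long), yaw of the LONG side minus 90deg (=part yaw), rad"""
    w=onplane(C,contour.reshape(-1,2),z)[:,:2]*1000
    (c,(a,b),_)=r=cv2.minAreaRect(w.astype(np.float32)); p=cv2.boxPoints(r)
    e=[p[1]-p[0],p[2]-p[1]]; l=max(e,key=np.linalg.norm)
    yaw=(np.arctan2(l[1],l[0])-np.pi/2+np.pi/2)%np.pi-np.pi/2
    return np.round(c,1),np.round(sorted((a,b)),1),round(float(yaw),3)
E
python3 - <<'E'
from h import *
for n,pts in dict(scene=[('pile',333,203,.12),('pilebase',333,228,.018),('yel',235,233,.007),('blue',291,185,.007),('gran',217,177,.03),('fixtop_l',351,293,.07),('fixtop_r',389,321,.07),('slide_l',384,271,.07),('slide_r',426,292,.07)],
  side=[('pile',313,202,.12),('pilebase',316,233,.018),('yel',285,177,.007),('blue',382,192,.007),('gran',357,144,.03),('jaw_f',163,255,.07),('jaw_s',195,284,.07)]).items():
    C=cam(n)
    for p in pts: print(n,p[0],onplane(C,p[1:3],p[3])[0].round(3))
E
```

```text
scene pile [0.506 0.068 0.12 ]
scene pilebase [0.481 0.041 0.018]
scene yel [ 0.682 -0.095  0.007]
scene blue [ 0.45  -0.196  0.007]
scene gran [ 0.618 -0.325  0.03 ]
scene fixtop_l [0.615 0.266 0.07 ]
scene fixtop_r [0.603 0.356 0.07 ]
scene slide_l [0.524 0.26  0.07 ]
scene slide_r [0.498 0.348 0.07 ]
side pile [0.447 0.056 0.12 ]
side pilebase [0.458 0.036 0.018]
side yel [ 0.674 -0.092  0.007]
side blue [ 0.439 -0.196  0.007]
side gran [ 0.606 -0.319  0.03 ]
side jaw_f [0.603 0.312 0.07 ]
side jaw_s [0.496 0.318 0.07 ]
```

Call:
move_arm:
  rows:
    - [36,45,0,0.136,1]
    - [72,90,0,0.272,1]
    - [108,136,0,0.408,1]
    - [144,182,0,0.544,1]
    - [180,228,0,0.68,1]

```text
time_s: 0.72
eef_pos: [0.4067, -0.3799, 0.4046]
ee_rot: [0.868, 0.496, -0.0, -0.0]
ft_force: [0.5, -0.8, 0.9]
opening: 0.998
```

Call:
move_arm:
  rows:
    - [36,45,0,0.136,1]
    - [72,90,0,0.272,1]
    - [108,136,0,0.408,1]
    - [144,181,0,0.54,1]
    - [144,181,0,0.54,1]

```text
time_s: 1.35
eef_pos: [0.5517, -0.1974, 0.4044]
ee_rot: [0.704, 0.711, 0.0, -0.0]
ft_force: [0.6, -0.5, 0.7]
opening: 1.003
```

```bash
python3 - <<'E'
from h import *
im,C,st=snap("wrist","w1.png"); print(st['eef_pos'],R.from_quat(st['ee_rot']).as_euler('ZYX'),st['time_s'],st['qpos'],st['ft_force'])
for n,lo,hi,z in(("yel",(22,120,100),(34,255,255),.009),("blue",(100,120,80),(125,255,255),.009)):
    for b in blobs(im,lo,hi)[:2]: print(n,rect(C,b,z),cv2.boundingRect(b))
E
```

```text
[ 0.55167979 -0.19743992  0.40435523] [ 1.58076187e+00 -5.80008150e-04  3.14145719e+00] 1.35 [-3.95618202e-01  3.91200626e-01  1.74759420e+00  6.95584565e-04
  1.00290231e+00 -4.05957864e-01] [ 0.56166142 -0.53966219  0.65433102]
yel (array([678.5, -98. ]), array([60.1, 78.6]), -0.009) (403, 54, 59, 72)
blue (array([ 445.1, -202.9]), array([ 85., 111.]), -0.248) (200, 125, 81, 99)
```

View pics/w1.png

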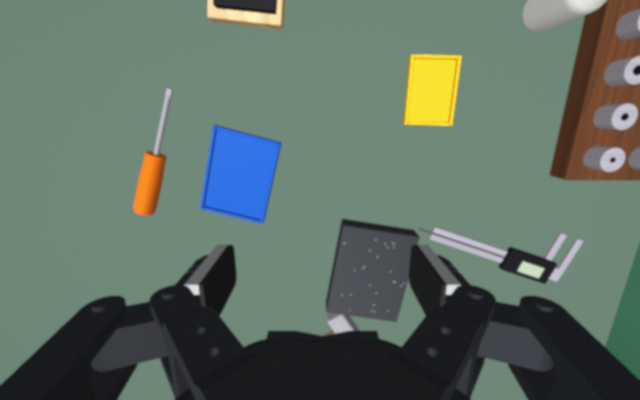

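The wrist view shows the yellow tray at (433,90), the blue tray at (241,174), the granite top at about (371,270), and the edge of the pile at (246,8).

Call:
move_arm:
  rows:
    - [-19,45,0,0,1]
    - [-38,90,0,0,1]
    - [-57,136,0,0,1]
    - [-77,182,0,0,1]
    - [-77,182,0,0,1]

```text
time_s: 2.02
eef_pos: [0.471, -0.0172, 0.4047]
ee_rot: [0.705, 0.709, -0.0, -0.001]
ft_force: [1.0, 0.1, 0.5]
opening: 0.997
```

```bash
python3 - <<'E'
from h import *
im,C,st=snap("wrist","w2.png"); print(st['eef_pos'],st['time_s'])
p=proj(C,[0.475,0.05,0.08])[0].astype(int); print(p)
c=im[max(0,p[1]-110):p[1]+110,max(0,p[0]-130):p[0]+130]; print(max(0,p[0]-130),max(0,p[1]-110))
cv2.imwrite("pics/w2c.png",cv2.resize(c,None,fx=3,fy=2.7))
E
```

```text
[ 0.47096527 -0.01722401  0.40466022] 2.025
[327 118]
197 8
```

View pics/w2.png

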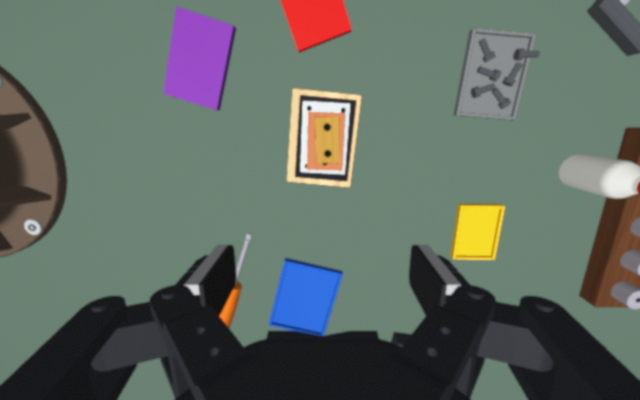

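The pile is at (324,138): brass inside copper inside white aluminium inside black steel on the tan board. All of it is slightly turned.

```bash
python3 - <<'E'
from h import *
im=cv2.imread("pics/w2.png"); hsv=cv2.cvtColor(im,cv2.COLOR_BGR2HSV)
print("row138",[(x,*hsv[140,x]) for x in range(286,364,3)])
st=dict(bot.state()); C=cam("wrist",st); print(st['eef_pos'])
for n,lo,hi,z in(("brass",(17,150,100),(28,255,255),.100),("cop+brass",(5,120,90),(28,255,255),.084),("alu+",(0,0,0),(180,255,255),.05)):
    if n!="alu+":
        for b in blobs(im[60:200,280:370],lo,hi,100)[:2]: print(n,rect(C,b+[280,60],z),cv2.contourArea(b))
E
```

```text
row138 [(286, np.uint8(70), np.uint8(45), np.uint8(131)), (289, np.uint8(20), np.uint8(79), np.uint8(199)), (292, np.uint8(21), np.uint8(82), np.uint8(246)), (295, np.uint8(20), np.uint8(87), np.uint8(239)), (298, np.uint8(12), np.uint8(45), np.uint8(74)), (301, np.uint8(94), np.uint8(11), np.uint8(187)), (304, np.uint8(90), np.uint8(5), np.uint8(244)), (307, np.uint8(10), np.uint8(56), np.uint8(225)), (310, np.uint8(10), np.uint8(144), np.uint8(227)), (313, np.uint8(11), np.uint8(145), np.uint8(227)), (316, np.uint8(19), np.uint8(158), np.uint8(220)), (319, np.uint8(20), np.uint8(160), np.uint8(218)), (322, np.uint8(20), np.uint8(162), np.uint8(214)), (325, np.uint8(20), np.uint8(162), np.uint8(213)), (328, np.uint8(20), np.uint8(161), np.uint8(219)), (331, np.uint8(20), np.uint8(160), np.uint8(213)), (334, np.uint8(20), np.uint8(162), np.uint8(217)), (337, np.uint8(20), np.uint8(161), np.uint8(216)), (340, np.uint8(12), np.uint8(150), np.uint8(223)), (343, np.uint8(8), np.uint8(83), np.uint8(217)), (346, np.uint8(93), np.uint8(11), np.uint8(218)), (349, np.uint8(110), np.uint8(13), np.uint8(57)), (352, np.uint8(17), np.uint8(95), np.uint8(202)), (355, np.uint8(18), np.uint8(92), np.uint8(217)), (358, np.uint8(70), np.uint8(43), np.uint8(132)), (361, np.uint8(70), np.uint8(44), np.uint8(132))]
[ 0.4719812  -0.01831387  0.40483173]
brass (array([475.3,  29.3]), array([21., 42.]), 0.019) 991.0
cop+brass (array([473.8,  27.3]), array([34. , 53.9]), -0.03) 1795.0
```

View pics/w2c.png

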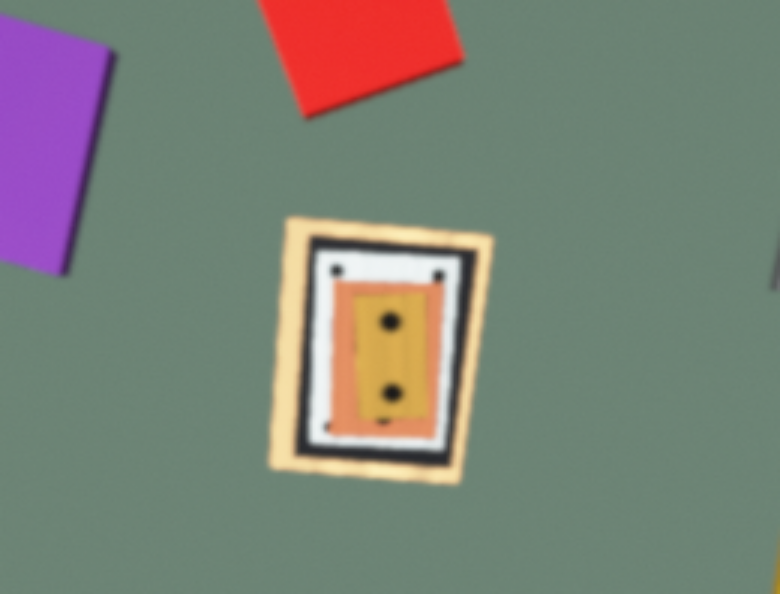

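Call:
move_arm:
  rows:
    - [1,25,-20,0.01,0.6]
    - [2,48,-65,0.01,0.6]
    - [2,48,-115,0.01,0.6]
    - [2,48,-144,0.01,0.6]
    - [2,48,-144,0.01,0.6]
  grip_force: 30

```text
time_s: 2.7
eef_pos: [0.4744, 0.0283, 0.259]
ee_rot: [0.703, 0.711, -0.001, -0.001]
ft_force: [0.7, 0.0, 1.0]
opening: 0.6
```

Call:
move_arm:
  rows:
    - [0,0,0,0,0.1]
    - [0,0,0,0,0.1]
    - [0,0,0,0,0.1]
    - [0,0,0,0,0.1]
    - [0,0,0,0,0.1]

```text
time_s: 3.32
eef_pos: [0.4754, 0.0292, 0.2621]
ee_rot: [0.702, 0.712, 0.001, 0.001]
ft_force: [-1.0, -6.3, 9.5]
opening: 0.246
```

```bash
python3 - <<'E'
from h import *
im,C,st=snap("wrist","w3.png"); print(st['eef_pos'],st['opening'],st['ft_force'],R.from_quat(st['ee_rot']).as_euler('ZYX')[0])
E
```

```text
[0.47543372 0.02918763 0.26205994] 0.24642212506209074 [-0.97504662 -6.27910809  9.46819439] 1.584909289802491
```

View pics/w3.png

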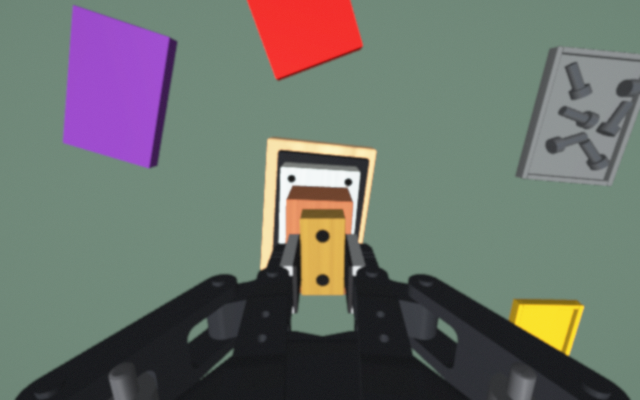

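The brass is held between the pads at (322,250). The tips are touching the copper, with about 9 N on the tool, so I'll regrip 8 mm higher. That also clears the tray rim.

Call:
move_arm:
  rows:
    - [0,0,0,0,0.4]
    - [0,0,0,0,0.4]
    - [0,0,8,0,0.4]
    - [0,0,8,0,0.4]
    - [0,0,8,0,0.1]

```text
time_s: 4.0
eef_pos: [0.4751, 0.0295, 0.269]
ee_rot: [0.702, 0.712, 0.0, 0.0]
ft_force: [-2.2, -0.4, 11.4]
opening: 0.241
```

Call:
move_arm:
  rows:
    - [0,0,0,0,0.1]
    - [0,0,0,0,0.1]
    - [0,0,8,0,0.1]
    - [0,0,40,0,0.1]
    - [0,0,90,0,0.1]

```text
time_s: 4.62
eef_pos: [0.4742, 0.0295, 0.3589]
ee_rot: [0.702, 0.712, -0.001, -0.001]
ft_force: [1.7, 1.1, -0.9]
opening: 0.24
```

Call:
move_arm:
  rows:
    - [50,-32,0,0,0.1]
    - [100,-64,0,0,0.1]
    - [150,-96,0,0,0.1]
    - [204,-128,0,0,0.1]
    - [204,-128,0,0,0.1]

```text
time_s: 5.25
eef_pos: [0.6815, -0.1009, 0.3582]
ee_rot: [0.703, 0.711, 0.0, 0.001]
ft_force: [-1.1, -0.2, -2.0]
opening: 0.24
```

```bash
python3 - <<'E'
from h import *
im,C,st=snap("wrist","w4.png"); print(st['eef_pos'],st['opening'],st['ft_force'],R.from_quat(st['ee_rot']).as_euler('ZYX')[0])
for b in blobs(im,(17,120,100),(34,255,255),300)[:3]: print(rect(C,b,.009),cv2.boundingRect(b),onplane(C,b.reshape(-1,2),.009)[:,:2].min(0),onplane(C,b.reshape(-1,2),.009)[:,:2].max(0))
E
```

```text
[ 0.6815009  -0.10087027  0.35820434] 0.23998313175156247 [-1.08540083 -0.16109305 -2.00983117] 1.5829043035523043
(array([ 679.3, -147.4]), array([ 59.1, 177.9]), -0.001) (294, 142, 55, 146) [ 0.64974544 -0.23632533] [ 0.70888662 -0.05849756]
```

View pics/w4.png

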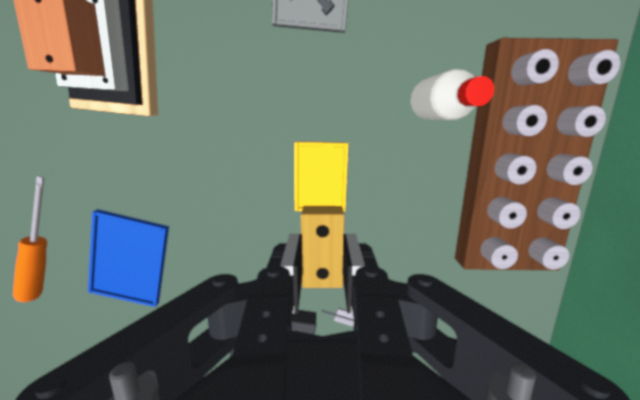

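The brass is held at (322,250) and the yellow tray's far end shows at (321,175), aligned. I'll lower it.

Call:
move_arm:
  rows:
    - [0,0,-55,0,0.1]
    - [0,0,-110,0,0.1]
    - [0,0,-148,0,0.1]
    - [0,0,-162,0,0.1]
    - [0,0,-166,0,0.1]

```text
time_s: 5.92
eef_pos: [0.6786, -0.0982, 0.1929]
ee_rot: [0.702, 0.712, -0.0, -0.0]
ft_force: [-0.3, 0.8, -1.8]
opening: 0.244
```

Call:
move_arm:
  rows:
    - [0,0,-1,0,0.1]
    - [0,0,-2,0,0.1]
    - [0,0,-2,0,0.1]

```text
time_s: 6.3
eef_pos: [0.6791, -0.0986, 0.1916]
ee_rot: [0.702, 0.712, 0.0, 0.001]
ft_force: [1.1, -0.8, -2.3]
opening: 0.241
```

Call:
move_arm:
  rows:
    - [0,0,-1,0,0.1]
    - [0,0,-1.5,0,0.1]
    - [0,0,-2,0,0.1]
    - [0,0,-2,0,0.1]

```text
time_s: 6.8
eef_pos: [0.6789, -0.0985, 0.1891]
ee_rot: [0.702, 0.712, 0.0, 0.0]
ft_force: [-1.8, 0.4, 6.0]
opening: 0.24
```

Call:
move_arm:
  rows:
    - [0,0,0,0,0.4]
    - [0,0,0,0,0.4]
    - [0,0,10,0,0.4]
    - [0,0,60,0,0.5]
    - [0,0,120,0,1]

```text
time_s: 7.42
eef_pos: [0.6784, -0.0984, 0.3096]
ee_rot: [0.702, 0.712, -0.001, -0.001]
ft_force: [0.0, 0.5, 0.2]
opening: 0.697
```

Call:
move_arm:
  rows:
    - [-20,12,10,-0.175,1]
    - [-40,25,20,-0.35,1]
    - [-60,37,30,-0.525,1]
    - [-82,50,30,-0.7,1]
    - [-110,68,30,-0.875,1]

```text
time_s: 8.05
eef_pos: [0.5684, -0.0303, 0.3396]
ee_rot: [0.939, 0.345, 0.001, 0.0]
ft_force: [-0.1, 0.3, -0.2]
opening: 0.998
```

Call:
move_arm:
  rows:
    - [-25,15,0,-0.175,1]
    - [-50,30,0,-0.35,1]
    - [-75,45,0,-0.525,1]
    - [-95,59,0,-0.7,1]
    - [-95,59,0,-0.7,1]

```text
time_s: 8.68
eef_pos: [0.4727, 0.0291, 0.3393]
ee_rot: [1.0, 0.005, -0.0, -0.0]
ft_force: [1.0, 0.9, -0.3]
opening: 0.996
```

```bash
python3 - <<'E'
from h import *
im,C,st=snap("wrist","w5.png"); print(st['eef_pos'],st['opening'],st['ft_force'],R.from_quat(st['ee_rot']).as_euler('ZYX')[0],st['time_s'])
for b in blobs(im,(5,120,90),(16,255,255),300)[:3]: print(rect(C,b,.084),cv2.boundingRect(b))
for b in blobs(im,(17,120,100),(34,255,255),300)[:3]: print(rect(C,b,.009),cv2.boundingRect(b))
E
```

```text
[0.47265643 0.02914843 0.33933154] 0.9964381032698936 [ 0.96595933  0.87665356 -0.33144234] 0.009159190013945828 8.675
(array([475.1,  28.3]), array([40.4, 55.1]), -0.028) (290, 175, 70, 51)
(array([ 387.9, -140.7]), array([18.2, 42.5]), -0.301) (495, 284, 46, 23)
```

View pics/w5.png

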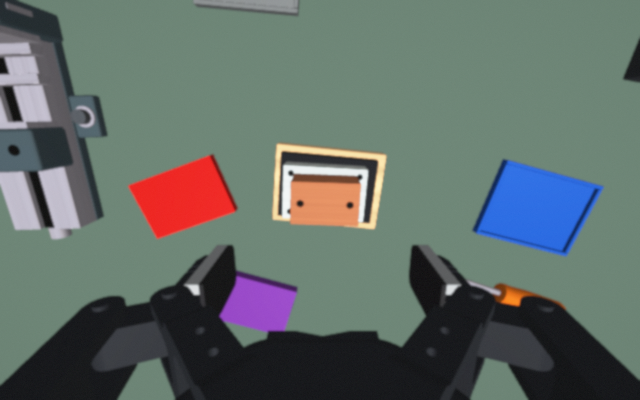

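The copper is on top at (325,201), with the alu, steel and board still in place beneath it. The vise is at the left edge, with its sliding jaw at (33,150). I'll take the copper across its 56 mm length.

Call:
move_arm:
  rows:
    - [-1,0,-50,-0.04,1]
    - [-1,0,-90,-0.04,1]
    - [-1,0,-108,-0.04,1]
    - [-1,0,-108,-0.04,1]
    - [-1,0,-108,-0.04,0.4]
  grip_force: 60

```text
time_s: 9.35
eef_pos: [0.4736, 0.0283, 0.2314]
ee_rot: [1.0, -0.015, 0.001, -0.0]
ft_force: [0.5, -0.5, -0.1]
opening: 0.816
```

Call:
move_arm:
  rows:
    - [0,0,0,0,0.4]
    - [0,0,0,0,0.4]
    - [0,0,0,0,0.4]

```text
time_s: 9.72
eef_pos: [0.4734, 0.0284, 0.232]
ee_rot: [1.0, -0.015, 0.001, 0.0]
ft_force: [-0.6, -2.7, 8.6]
opening: 0.644
```

Call:
move_arm:
  rows:
    - [0,0,6,0,0.4]
    - [0,0,30,0,0.4]
    - [0,0,80,0,0.4]
    - [20,40,120,0,0.4]
    - [40,80,140,0,0.4]

```text
time_s: 10.35
eef_pos: [0.5134, 0.1093, 0.374]
ee_rot: [1.0, -0.016, 0.002, -0.0]
ft_force: [0.8, 0.4, -5.7]
opening: 0.642
```

Call:
move_arm:
  rows:
    - [19,46,0,0,0.4]
    - [37,92,0,0,0.4]
    - [37,92,0,0,0.4]
    - [37,92,0,0,0.4]

```text
time_s: 10.85
eef_pos: [0.5493, 0.2005, 0.3708]
ee_rot: [1.0, -0.015, -0.0, 0.0]
ft_force: [-1.2, -0.2, -4.7]
opening: 0.641
```

```bash
python3 - <<'E'
from h import *
im,C,st=snap("wrist","w6.png"); print(list(st['eef_pos']),list(st['ee_rot']),st['opening'],st['ft_force'],st['time_s'])
E
```

```text
[np.float64(0.5492990139665166), np.float64(0.20047077208269798), np.float64(0.370803455301975)] [np.float64(0.9998931562696405), np.float64(-0.01461209557131557), np.float64(-0.0003477895223674219), np.float64(0.00020432963391024255)] 0.6411838602893255 [-1.15382712 -0.15917102 -4.65611702] 10.85
```

View pics/w6.png

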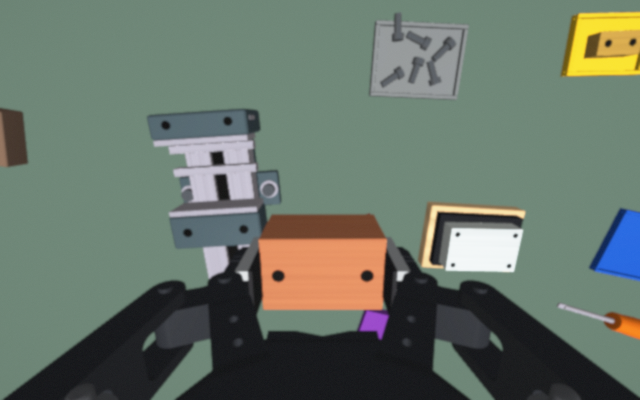

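The brass lies in the yellow tray at (612,43). The copper is held at (323,262). The fixed jaw top is at (203,123), the sliding jaw top at (218,228), and the parallels and bed lie between them.

```bash
python3 - <<'E'
from h import *
im=cv2.imread("pics/w6.png"); c=im[95:285,130:300]
cv2.imwrite("pics/w6c.png",cv2.resize(c,None,fx=4,fy=3.1,interpolation=cv2.INTER_CUBIC))
g=cv2.cvtColor(im,cv2.COLOR_BGR2GRAY)
for x in (165,190,215,240): print(x,[int(v) for v in g[105:150,x]],'|200:',[int(v) for v in g[198:255,x]])
E
```

```text
165 [128, 128, 126, 127, 128, 128, 126, 123, 107, 88, 84, 93, 98, 101, 96, 80, 54, 27, 20, 22, 21, 22, 24, 39, 65, 87, 97, 100, 101, 102, 101, 100, 100, 103, 121, 154, 181, 191, 192, 188, 172, 148, 132, 130, 128] |200: [128, 128, 128, 127, 128, 128, 128, 128, 128, 128, 128, 128, 127, 127, 128, 128, 128, 127, 127, 128, 128, 128, 127, 128, 129, 128, 129, 129, 128, 127, 128, 128, 127, 128, 128, 128, 128, 128, 129, 128, 128, 127, 128, 128, 129, 129, 128, 127, 128, 127, 127, 128, 128, 128, 128, 128, 129]
190 [128, 128, 128, 126, 127, 123, 111, 94, 86, 91, 97, 102, 101, 103, 103, 101, 102, 102, 102, 103, 102, 103, 102, 103, 103, 102, 102, 102, 102, 102, 100, 98, 111, 146, 179, 192, 194, 190, 179, 174, 183, 193, 198, 198, 198] |200: [101, 110, 126, 136, 129, 106, 92, 88, 87, 87, 89, 102, 130, 164, 186, 192, 185, 158, 118, 91, 93, 100, 103, 102, 102, 102, 102, 102, 104, 101, 91, 75, 55, 41, 33, 29, 36, 53, 76, 92, 101, 102, 103, 103, 103, 102, 103, 103, 103, 108, 117, 125, 128, 127, 129, 127, 130]
215 [129, 128, 128, 125, 115, 98, 85, 89, 98, 103, 103, 103, 104, 105, 103, 103, 103, 105, 104,
[... 211 characters left out ...]
 140, 103, 92, 98, 103, 104, 104, 103, 104, 106, 104, 105, 105, 106, 105, 105, 106, 106, 104, 106, 106, 106, 106, 105, 105, 106, 107, 105, 106, 106, 107, 120, 152, 183, 194, 197, 196, 196, 197, 197, 198]
240 [128, 127, 123, 106, 88, 87, 97, 102, 106, 105, 106, 105, 106, 105, 106, 107, 106, 106, 106, 106, 105, 106, 104, 104, 105, 105, 104, 102, 104, 123, 158, 185, 196, 196, 191, 177, 171, 186, 194, 197, 197, 194, 193, 191, 192] |200: [176, 140, 107, 91, 89, 87, 89, 93, 106, 138, 173, 191, 195, 187, 161, 117, 92, 97, 104, 106, 107, 106, 105, 106, 106, 104, 102, 91, 72, 58, 48, 45, 52, 67, 85, 99, 105, 108, 108, 108, 109, 109, 108, 109, 109, 115, 134, 164, 181, 172, 137, 88, 42, 28, 27, 28, 27]
```

View pics/w6c.png

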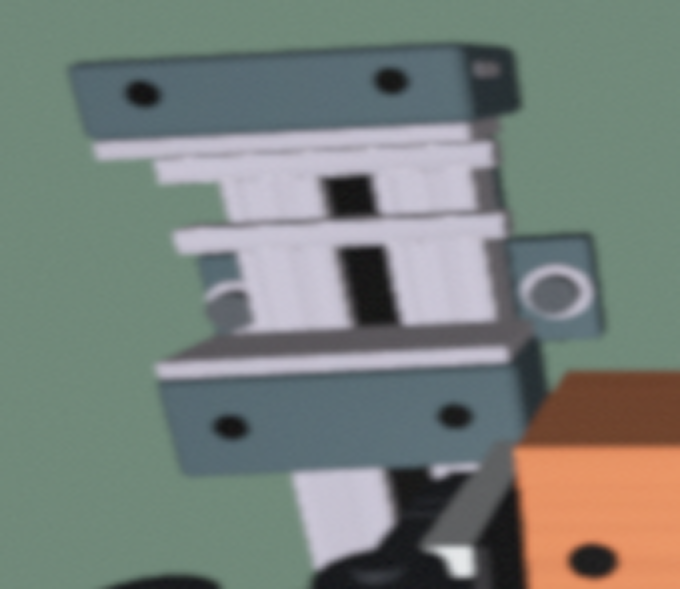

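```bash
python3 - <<'E'
from h import *
st=dict(eef_pos=[0.5492990,0.2004708,0.3708035],ee_rot=[0.99989316,-0.0146121,-0.00034779,0.00020433])
C=cam("wrist",st)
def P(*p): return onplane(C,np.array(p),.07)[:,:2]*1000
f=P((165,145.6),(190,143.9),(215,142.6),(240,141)); s=P((190,210.3),(215,208.7),(240,207)); b=P((190,247.5),(215,246),(240,244.3))
fl,fr=P((154.2,146.6),(247.5,140.2)); bl,br=P((147.5,116),(245,109.5))
print(fl,fr,np.linalg.norm(fl-fr),bl,br,np.linalg.norm(bl-br))
d=fl-fr; 
for n,e in(("fixed",f),("slide",s),("back",b)):
    k=np.polyfit(e[:,1],e[:,0],1); print(n,np.arctan(-k[0]),e.mean(0))
v=cv2.fitLine(f.astype(np.float32),cv2.DIST_L2,0,.01,.01).ravel()
y=(fl-fr)/np.linalg.norm(fl-fr); x=np.array([y[1],-y[0]]); o=(fl+fr)/2
print("yaw",np.arctan2(-y[0],y[1]),"origin",o)
for e in(f,s,b): print(((e-o)@x).round(1))
print("back corners in vise", [( (q-o)@x, (q-o)@y) for q in (bl,br)])
sl,sr=P((130+155/4,95+368/3.1),(130+505/4,95+348/3.1)); print("slide ends",[(q-o)@y for q in(sl,sr)])
# held copper top: z = 0.084+(.3708-.2316)
im=cv2.imread("pics/w6.png"); bb=blobs(im,(5,120,150),(16,255,255),300)[0]; z=.084+.3708-.2316
hs=cv2.cvtColor(im,cv2.COLOR_BGR2HSV); print(hs[225,322],hs[270,322]); print(rect(C,bb,z),cv2.boundingRect(bb))
E
```

```text
[594.42821115 353.84943674] [597.7162873  267.83182805] 86.08043011217507 [621.46363013 354.82007892] [624.48930588 267.41394336] 87.45848871663789
fixed 0.030265020184402157 [596.14453403 309.23375554]
slide 0.0397127940760036 [533.29349853 305.87010306]
back 0.04007096697917682 [493.95373954 310.94468043]
yaw 0.038207014803545235 origin [596.07224922 310.84063239]
[ 0.2  0.2 -0.2 -0.3]
[-62.9 -63.  -62.9]
[-102.1 -102.1 -102. ]
back corners in vise [(np.float64(27.05276487762773), np.float64(42.977457508831534)), (np.float64(26.73751741164744), np.float64(-44.48046304518959))]
slide ends [np.float64(43.331306857696845), np.float64(-42.77963473142302)]
[ 10 149 111] [ 11 143 234]
(array([548.3, 201.3]), array([35.9, 55.7]), -0.029) (259, 238, 128, 72)
```

Call:
move_arm:
  rows:
    - [10,45,0,0.065,0.4]
    - [20,85,-15,0.065,0.4]
    - [25,109,-40,0.065,0.4]
    - [25,109,-60,0.065,0.4]
    - [25,109,-60,0.065,0.4]

```text
time_s: 11.52
eef_pos: [0.5742, 0.3084, 0.3094]
ee_rot: [1.0, 0.017, -0.002, 0.001]
ft_force: [-1.0, 0.1, -4.2]
opening: 0.643
```

Call:
move_arm:
  rows:
    - [0,0,0,0,0.4]
    - [0,0,0,0,0.4]

```text
time_s: 11.78
eef_pos: [0.5752, 0.309, 0.3119]
ee_rot: [1.0, 0.017, 0.001, -0.0]
ft_force: [0.1, 0.7, -4.4]
opening: 0.642
```

```bash
python3 - <<'E'
from h import *
im,C,st=snap("wrist","w7.png"); print(list(st['eef_pos']),list(st['ee_rot']),st['opening'],st['ft_force'],st['time_s'])
c=im[40:330,210:440]
cv2.imwrite("pics/w7c.png",cv2.resize(c,None,fx=3,fy=2,interpolation=cv2.INTER_CUBIC))
bb=blobs(im,(5,120,150),(16,255,255),300)[0]; print(rect(C,bb,.084+st['eef_pos'][2]-.2316))
E
```

```text
[np.float64(0.5752091836204889), np.float64(0.3090341152877068), np.float64(0.3119490468144278)] [np.float64(0.999854577285104), np.float64(0.017035114531767363), np.float64(0.0007278701101186975), np.float64(-0.00031521424230440573)] 0.6421576170722849 [ 0.13612003  0.67770006 -4.42172455] 11.775
(array([574.5, 310. ]), array([35.9, 55.7]), 0.035)
```

View pics/w7c.png

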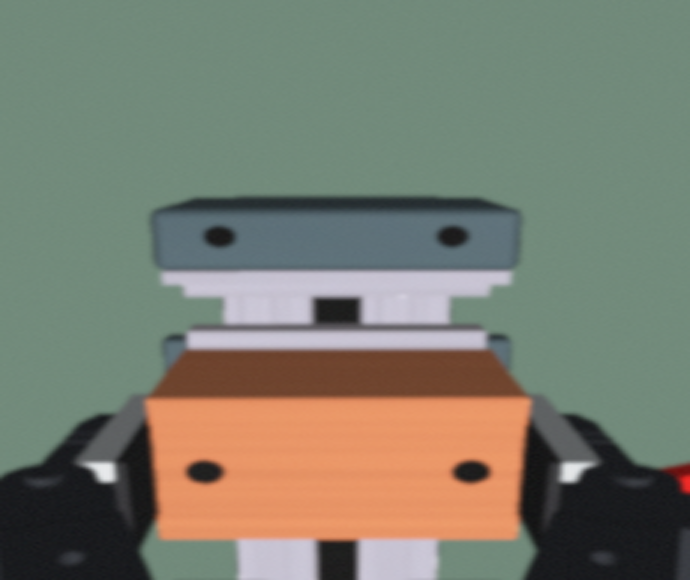

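The copper is held square with the jaws at about (323,270) in the full image. The fixed jaw is at (322,160), with its strip edge at row ~182.

```bash
python3 - <<'E'
from h import *
im=cv2.imread("pics/w7.png"); g=cv2.cvtColor(im,cv2.COLOR_BGR2GRAY)
for x in (266,268,378): print(x,[(r,int(g[r,x])) for r in range(170,190)])
for r in (155,165): print(r,[(x,int(g[r,x])) for x in list(range(257,267))+list(range(378,390))])
st=dict(eef_pos=[0.5752092,0.3090341,0.3119490],ee_rot=[0.9998546,0.0170351,0.0007279,-0.0003152])
C=cam("wrist",st)
print(onplane(C,np.array([(260.5,165),(383.5,165),(268,182),(378,182)]),.07)*1000)
E
```

```text
266 [(170, 109), (171, 107), (172, 106), (173, 100), (174, 105), (175, 135), (176, 170), (177, 189), (178, 194), (179, 194), (180, 192), (181, 183), (182, 164), (183, 141), (184, 132), (185, 130), (186, 130), (187, 130), (188, 130), (189, 130)]
268 [(170, 109), (171, 107), (172, 105), (173, 100), (174, 104), (175, 135), (176, 170), (177, 190), (178, 196), (179, 195), (180, 193), (181, 183), (182, 164), (183, 142), (184, 131), (185, 130), (186, 130), (187, 130), (188, 129), (189, 130)]
378 [(170, 108), (171, 107), (172, 105), (173, 103), (174, 113), (175, 147), (176, 181), (177, 193), (178, 195), (179, 194), (180, 193), (181, 183), (182, 163), (183, 141), (184, 132), (185, 130), (186, 129), (187, 130), (188, 129), (189, 130)]
155 [(257, 130), (258, 127), (259, 118), (260, 105), (261, 92), (262, 96), (263, 102), (264, 105), (265, 108), (266, 108), (378, 110), (379, 108), (380, 106), (381, 99), (382, 97), (383, 107), (384, 121), (385, 128), (386, 129), (387, 130), (388, 129), (389, 129)]
165 [(257, 129), (258, 129), (259, 125), (260, 113), (261, 97), (262, 93), (263, 99), (264, 105), (265, 107), (266, 109), (378, 109), (379, 108), (380, 103), (381, 99), (382, 98), (383, 108), (384, 123), (385, 130), (386, 130), (387, 129), (388, 130), (389, 130)]
[[607.53155679 356.21076027  70.        ]
 [610.63180037 266.46966516  70.        ]
 [595.01166116 350.93531496  70.        ]
 [597.83132686 269.39051968  70.        ]]
```

Call:
move_arm:
  rows:
    - [0,0,-25,0,0.4]
    - [0,0,-50,0,0.4]
    - [0,0,-70,0,0.4]
    - [0,0,-77,0,0.4]
    - [0,0,-79,0,0.4]

```text
time_s: 12.45
eef_pos: [0.575, 0.3095, 0.2317]
ee_rot: [1.0, 0.017, 0.0, -0.0]
ft_force: [0.4, -0.3, -4.6]
opening: 0.641
```

Call:
move_arm:
  rows:
    - [0,0,-1,0,0.4]
    - [0,0,-2,0,0.4]
    - [0,0,-2,0,0.4]

```text
time_s: 12.82
eef_pos: [0.5749, 0.3095, 0.2301]
ee_rot: [1.0, 0.017, 0.0, -0.0]
ft_force: [0.2, 0.6, -5.2]
opening: 0.639
```

Call:
move_arm:
  rows:
    - [0,0,-0.7,0,0.4]
    - [0,0,-1.4,0,0.4]
    - [0,0,-1.4,0,0.4]

```text
time_s: 13.2
eef_pos: [0.5749, 0.3096, 0.2291]
ee_rot: [1.0, 0.017, 0.0, -0.0]
ft_force: [-3.5, -1.3, 7.7]
opening: 0.644
```

Call:
move_arm:
  rows:
    - [1,0,0.3,0,0.4]
    - [2,0.1,0.3,0,0.4]
    - [3,0.1,0.3,0,0.4]
    - [3,0.1,0.3,0,0.4]

```text
time_s: 13.7
eef_pos: [0.5773, 0.3096, 0.2291]
ee_rot: [1.0, 0.017, -0.001, 0.0]
ft_force: [-6.8, -0.8, 6.6]
opening: 0.645
```

Call:
move_arm:
  rows:
    - [0.5,0,0,0,0.4]
    - [1,0,0,0,0.4]
    - [1,0,0,0,0.4]

```text
time_s: 14.08
eef_pos: [0.5783, 0.3097, 0.2291]
ee_rot: [1.0, 0.017, -0.001, 0.0]
ft_force: [-8.0, 1.1, 8.0]
opening: 0.643
```

Call:
move_arm:
  rows:
    - [0.5,0,0,0,0.4]
    - [1,0,0,0,0.4]
    - [1,0,0,0,0.4]

```text
time_s: 14.45
eef_pos: [0.5792, 0.3097, 0.2291]
ee_rot: [1.0, 0.017, -0.001, 0.0]
ft_force: [-7.4, -0.0, 6.6]
opening: 0.641
```

Call:
move_arm:
  rows:
    - [0.5,0,0,0,0.4]
    - [0.5,0,0,0,0.4]

```text
time_s: 14.7
eef_pos: [0.5797, 0.3097, 0.2291]
ee_rot: [1.0, 0.017, -0.001, 0.0]
ft_force: [-7.7, -1.0, 7.8]
opening: 0.643
```

Call:
move_arm:
  rows:
    - [0.5,0,0,0,0.4]
    - [1,0,0,0,0.4]
    - [1,0,0,0,0.4]

```text
time_s: 15.08
eef_pos: [0.58, 0.3097, 0.2291]
ee_rot: [1.0, 0.017, -0.001, 0.0]
ft_force: [-13.4, 1.6, 13.5]
opening: 0.641
```

Call:
move_arm:
  rows:
    - [0.5,0,0,0,0.4]
    - [0.8,0,0,0,0.4]
    - [0.8,0,0,0,0.4]

```text
time_s: 15.45
eef_pos: [0.5803, 0.3097, 0.2291]
ee_rot: [1.0, 0.017, -0.002, 0.0]
ft_force: [-18.6, 1.1, 16.0]
opening: 0.641
```

The block is against the fixed jaw: the side force rose from about 7 N to 18 N and motion stopped. I'll relax, release, and go behind the sliding jaw.

Call:
move_arm:
  rows:
    - [-0.8,0,0.2,0,0.4]
    - [-0.8,0,0.2,0,0.78]
    - [-0.8,0,0.2,0,0.78]
    - [-0.8,0,0.2,0,0.78]
    - [-0.8,0,20,0,0.78]

```text
time_s: 16.08
eef_pos: [0.5809, 0.3093, 0.2481]
ee_rot: [1.0, 0.017, -0.001, 0.001]
ft_force: [0.6, 0.1, -0.8]
opening: 0.778
```

Call:
move_arm:
  rows:
    - [0,0,40,0,0.78]
    - [0,0,80,0,0.4]
    - [-40,-1,80,0,0]
    - [-80,-2,80,0,0]
    - [-115,-3.5,80,0,0]

```text
time_s: 16.7
eef_pos: [0.4651, 0.306, 0.3301]
ee_rot: [1.0, 0.017, 0.001, -0.0]
ft_force: [-0.3, 0.8, -0.3]
opening: -0.0
```

```bash
python3 - <<'E'
from h import *
im,C,st=snap("wrist","w8.png"); print(list(st['eef_pos']),list(st['ee_rot']),st['opening'],st['ft_force'],st['time_s'])
bb=blobs(im,(5,120,150),(16,255,255),300)[0]; print(rect(C,bb,.081),cv2.boundingRect(bb))
E
```

```text
[np.float64(0.4651323076952915), np.float64(0.3059746934984223), np.float64(0.3300978463223041)] [np.float64(0.9998492844050789), np.float64(0.017345145472350037), np.float64(0.0006387118880606817), np.float64(-0.0003826882788963274)] -0.00043848011623376696 [-0.33542511  0.8263126  -0.34253645] 16.7
(array([576.8, 310.4]), array([37.2, 55.2]), 0.035) (282, 19, 83, 61)
```

View pics/w8.png

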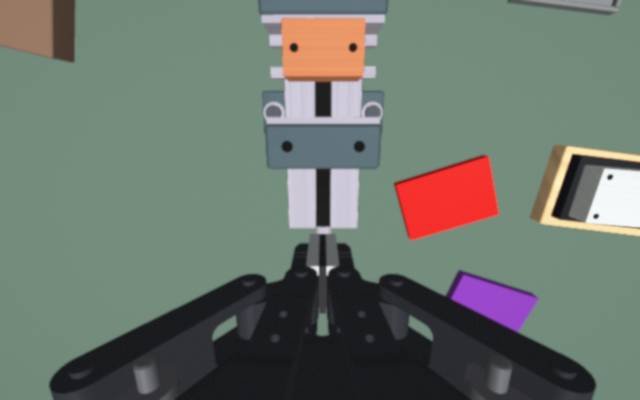

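The copper is seated at (323,49), centred between the jaw ends (260 and 386). The back of the sliding jaw is at row 167, and the shut fingers are behind it.

Call:
move_arm:
  rows:
    - [0,0,-50,0,0]
    - [0,0,-90,0,0]
    - [0,0,-103,0,0]
    - [4,0,-103,0,0]
    - [10,0.3,-103,0,0]

```text
time_s: 17.38
eef_pos: [0.4773, 0.3068, 0.2272]
ee_rot: [1.0, 0.017, 0.001, -0.001]
ft_force: [0.6, -0.3, 0.8]
opening: -0.001
```

Call:
move_arm:
  rows:
    - [5,0.2,0,0,0]
    - [10,0.4,0,0,0]
    - [14,0.5,0,0,0]
    - [18,0.6,0,0,0]
    - [22,0.8,0,0,0]

```text
time_s: 18.0
eef_pos: [0.4984, 0.3071, 0.2256]
ee_rot: [1.0, 0.017, -0.0, 0.0]
ft_force: [-4.8, -0.9, 4.7]
opening: -0.005
```

Call:
move_arm:
  rows:
    - [2,0.1,0,0,0]
    - [4,0.1,0,0,0]
    - [6,0.2,0,0,0]
    - [7,0.2,0,0,0]
    - [7,0.2,0,0,0]

```text
time_s: 18.62
eef_pos: [0.5054, 0.3074, 0.2255]
ee_rot: [1.0, 0.017, 0.0, -0.0]
ft_force: [-2.8, -1.5, -0.2]
opening: -0.0
```

Call:
move_arm:
  rows:
    - [1,0,0,0,0]
    - [2,0.1,0,0,0]
    - [3,0.1,0,0,0]
    - [3,0.1,0,0,0]

```text
time_s: 19.12
eef_pos: [0.5084, 0.3075, 0.2256]
ee_rot: [1.0, 0.017, 0.0, -0.0]
ft_force: [-1.9, -1.0, -0.6]
opening: 0.002
```

Call:
move_arm:
  rows:
    - [0.7,0,0,0,0]
    - [1.4,0,0,0,0]
    - [1.4,0,0,0,0]

```text
time_s: 19.5
eef_pos: [0.5098, 0.3075, 0.2256]
ee_rot: [1.0, 0.017, 0.0, -0.0]
ft_force: [-2.9, 0.0, -1.7]
opening: 0.001
```

Call:
move_arm:
  rows:
    - [0.8,0,0,0,0]
    - [1.5,0,0,0,0]
    - [1.5,0,0,0,0]

```text
time_s: 19.88
eef_pos: [0.5105, 0.3075, 0.2255]
ee_rot: [1.0, 0.017, -0.001, 0.0]
ft_force: [-10.3, 2.1, 3.3]
opening: 0.005
```

Call:
move_arm:
  rows:
    - [0.6,0,0,0,0]
    - [1,0,0,0,0]
    - [1,0,0,0,0]

```text
time_s: 20.25
eef_pos: [0.5108, 0.3076, 0.2255]
ee_rot: [1.0, 0.017, -0.002, 0.0]
ft_force: [-16.6, 5.2, 8.1]
opening: 0.002
```

Call:
move_arm:
  rows:
    - [0.8,0,0,0,0]
    - [0.8,0,0,0,0]
    - [-4,0,0,0,0]
    - [-16,-0.5,5,0,0]
    - [-16,-0.5,60,0,0.3]

```text
time_s: 20.88
eef_pos: [0.4943, 0.3063, 0.2837]
ee_rot: [1.0, 0.018, -0.003, 0.001]
ft_force: [1.0, 0.2, 0.1]
opening: 0.2
```

Call:
move_arm:
  rows:
    - [0,0,50,0,0.8]
    - [0,0,80,0,1]
    - [0,0,80,0,1]

```text
time_s: 21.25
eef_pos: [0.4966, 0.3073, 0.3686]
ee_rot: [1.0, 0.017, 0.002, -0.001]
ft_force: [0.2, -0.3, 0.9]
opening: 0.848
```

```bash
python3 - <<'E'
from h import *
im,C,st=snap("wrist","w9.png"); print(list(st['eef_pos']),list(st['ee_rot']),st['time_s'])
bb=blobs(im,(5,120,150),(16,255,255),300)[0]; print(rect(C,bb,.081),cv2.boundingRect(bb))
for P in ([.558,.31,.07],[.521,.308,.07]):
  u,v=proj(C,P)[0].astype(int); print(u,v,[(r,*map(int,im[r,u-30])) for r in range(v-12,v+10)])
E
```

```text
[np.float64(0.4965928025999758), np.float64(0.30731188635362316), np.float64(0.36856831898971343)] [np.float64(0.9998445464993259), np.float64(0.017415337985119475), np.float64(0.0024616780833497222), np.float64(-0.001236519079992284)] 21.25
(array([578.5, 310.3]), array([33.4, 55.2]), 0.035) (291, 79, 67, 43)
323 125 [(113, 102, 145, 228), (114, 100, 144, 227), (115, 102, 146, 229), (116, 102, 148, 231), (117, 103, 149, 231), (118, 104, 148, 231), (119, 101, 145, 228), (120, 101, 145, 227), (121, 110, 148, 225), (122, 135, 155, 217), (123, 170, 170, 202), (124, 197, 186, 197), (125, 204, 190, 195), (126, 203, 189, 193), (127, 195, 181, 185), (128, 163, 152, 153), (129, 119, 110, 105), (130, 100, 93, 80), (131, 109, 100, 84), (132, 117, 109, 91), (133, 119, 112, 94), (134, 119, 111, 93)]
324 166 [(154, 116, 108, 90), (155, 120, 111, 93), (156, 121, 112, 93), (157, 121, 112, 93), (158, 120, 111, 93), (159, 121, 113, 94), (160, 121, 112, 94), (161, 120, 112, 94), (162, 121, 112, 94), (163, 121, 112, 93), (164, 120, 111, 93), (165, 119, 111, 96), (166, 137, 127, 120), (167, 170, 158, 157), (168, 198, 185, 187), (169, 208, 195, 197), (170, 210, 196, 199), (171, 211, 196, 200), (172, 213, 198, 202), (173, 213, 198, 203), (174, 214, 200, 204), (175, 213, 198, 203)]
```

The copper directly adjoins the jaw strip with no gap, so the vise is closed. Next is the aluminium.

Call:
move_arm:
  rows:
    - [-2,-35,0,0.17,1]
    - [-5,-70,0,0.34,1]
    - [-7,-105,0,0.51,1]
    - [-10,-140,0,0.68,1]
    - [-12,-175,0,0.85,1]

```text
time_s: 21.92
eef_pos: [0.4835, 0.1309, 0.3646]
ee_rot: [0.902, 0.431, -0.001, -0.0]
ft_force: [-0.2, -0.2, 0.4]
opening: 0.998
```

Call:
move_arm:
  rows:
    - [-2,-35,0,0.17,1]
    - [-5,-70,0,0.34,1]
    - [-7,-105,0,0.51,1]
    - [-10,-137,0,0.65,1]
    - [-10,-137,0,0.65,1]

```text
time_s: 22.55
eef_pos: [0.4736, -0.0065, 0.3647]
ee_rot: [0.72, 0.694, -0.001, -0.001]
ft_force: [0.1, -0.4, 0.1]
opening: 1.002
```

```bash
cat > alu.py <<'E'
from h import *
im,C,st=snap("wrist","w10.png"); print(list(st['eef_pos']),R.from_quat(st['ee_rot']).as_euler('ZYX')[0],st['time_s'])
for b in blobs(im,(0,0,170),(180,45,255),300)[:3]: print("white",rect(C,b,.05),cv2.boundingRect(b))
for b in blobs(im,(0,0,0),(180,70,85),300)[:6]: print("black",rect(C,b,.03),cv2.boundingRect(b))
for b in blobs(im,(14,60,120),(26,130,255),300)[:3]: print("board",rect(C,b,.018),cv2.boundingRect(b))
for b in blobs(im,(100,120,60),(125,255,255),300)[:3]: print("blue",rect(C,b,.009),cv2.boundingRect(b))
E
python3 alu.py
```

```text
[np.float64(0.47355818465809785), np.float64(-0.006540584883393978), np.float64(0.3646558742509596)] 1.5341139639415107 22.55
white (array([471.6,  28.5]), array([50.3, 76.3]), -0.049) (294, 112, 54, 80)
black (array([ 461. , -190.3]), array([225.2, 858.3]), 1.536) (0, 245, 640, 155)
black (array([472. ,  26.1]), array([60.9, 90.9]), -0.082) (291, 106, 63, 91)
black (array([141.7, -25.9]), array([ 43.1, 189.1]), -0.308) (0, 120, 43, 161)
board (array([469.7,  24.9]), array([ 80.6, 110.7]), -0.091) (281, 97, 80, 107)
blue (array([ 450.3, -182.7]), array([76.3, 85.1]), 1.325) (274, 282, 74, 55)
```

View pics/w10.png

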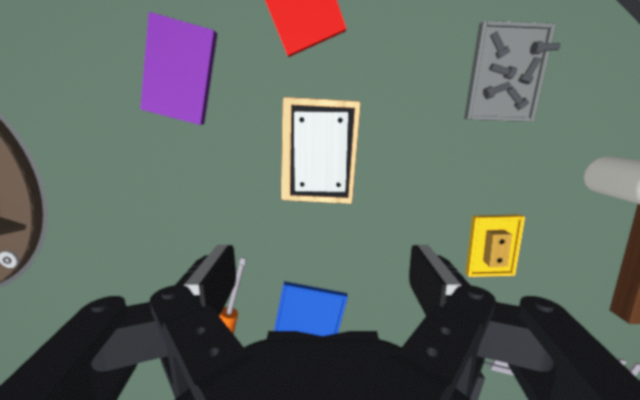

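The aluminium is on top at (320,151) and the brass sits flat in the yellow tray at (497,247). I'll grip the aluminium across its 50 mm side.

Call:
move_arm:
  rows:
    - [-1,15,-40,-0.013,1]
    - [-2.5,33.5,-85,-0.013,1]
    - [-2.5,33.5,-130,-0.013,1]
    - [-2.5,33.5,-153,-0.013,1]
    - [-2.5,33.5,-153,-0.013,0.9]
  grip_force: 40

```text
time_s: 23.22
eef_pos: [0.4708, 0.0293, 0.2109]
ee_rot: [0.724, 0.689, -0.001, -0.001]
ft_force: [0.6, -0.5, -0.4]
opening: 0.903
```

Call:
move_arm:
  rows:
    - [0,0,0,0,0.3]
    - [0,0,0,0,0.3]
    - [0,0,0,0,0.3]
    - [0,0,0,0,0.3]

```text
time_s: 23.72
eef_pos: [0.4721, 0.0287, 0.2139]
ee_rot: [0.724, 0.689, 0.001, 0.001]
ft_force: [-1.4, 4.4, 7.7]
opening: 0.571
```

Call:
move_arm:
  rows:
    - [0,0,6,0,0.3]
    - [0,0,40,0,0.3]
    - [-3,-30,90,-0.05,0.3]
    - [-8,-85,90,-0.1,0.3]
    - [-13,-140,90,-0.15,0.3]

```text
time_s: 24.35
eef_pos: [0.4587, -0.1128, 0.3043]
ee_rot: [0.774, 0.633, 0.001, 0.001]
ft_force: [0.3, 0.3, -2.6]
opening: 0.572
```

Call:
move_arm:
  rows:
    - [-7,-45,0,-0.05,0.3]
    - [-13.5,-91.5,0,-0.05,0.3]
    - [-13.5,-91.5,0,-0.05,0.3]
    - [-13.5,-91.5,-50,-0.05,0.3]
    - [-13.5,-91.5,-85,-0.05,0.3]

```text
time_s: 24.98
eef_pos: [0.4451, -0.2026, 0.2171]
ee_rot: [0.79, 0.614, 0.0, 0.0]
ft_force: [-0.2, 0.4, -2.8]
opening: 0.567
```

```bash
python3 - <<'E'
from h import *
im,C,st=snap("wrist","w11.png"); print(list(st['eef_pos']),R.from_quat(st['ee_rot']).as_euler('ZYX')[0],st['time_s'],st['ft_force'],st['opening'])
for b in blobs(im,(0,0,0),(180,70,85),300)[:6]: print("black",rect(C,b,.03),cv2.boundingRect(b))
E
```

```text
[np.float64(0.44506131308629115), np.float64(-0.20262679764995342), np.float64(0.2170748287279275)] 1.321440415837014 24.975 [-0.2195893   0.38976138 -2.7961616 ] 0.5665728320043156
black (array([ 429.7, -259.7]), array([120.5, 439.7]), 1.321) (4, 238, 636, 162)
```

View pics/w11.png

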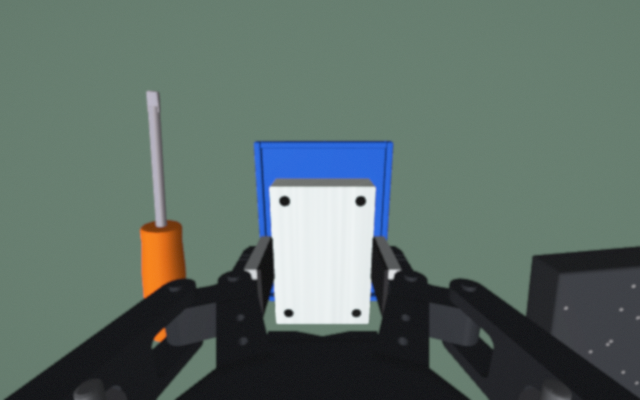

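The aluminium block at (322,253) is centred over the blue tray (columns 255–393), square with it. I'll lower it.

Call:
move_arm:
  rows:
    - [0,0,-12,0,0.3]
    - [0,0,-22,0,0.3]
    - [0,0,-26,0,0.3]
    - [0,0,-28,0,0.3]
    - [0,0,-28,0,0.3]

```text
time_s: 25.65
eef_pos: [0.4454, -0.2031, 0.1899]
ee_rot: [0.789, 0.614, 0.0, 0.0]
ft_force: [0.7, 0.5, -1.7]
opening: 0.573
```

Call:
move_arm:
  rows:
    - [0,0,-0.8,0,0.3]
    - [0,0,-1.5,0,0.3]
    - [0,0,-1.5,0,0.3]

```text
time_s: 26.02
eef_pos: [0.4452, -0.203, 0.1881]
ee_rot: [0.789, 0.614, -0.0, 0.0]
ft_force: [-0.1, -0.9, -1.7]
opening: 0.571
```

Call:
move_arm:
  rows:
    - [0,0,-0.8,0,0.3]
    - [0,0,-1.5,0,0.3]
    - [0,0,-1.5,0,0.3]

```text
time_s: 26.4
eef_pos: [0.4452, -0.203, 0.1878]
ee_rot: [0.789, 0.614, 0.0, 0.0]
ft_force: [-5.7, 3.5, 33.8]
opening: 0.566
```

Call:
move_arm:
  rows:
    - [0,0,1.5,0,0.3]
    - [0,0,1.5,0,0.7]
    - [0,0,1.5,0,0.7]
    - [0,0,15,0,0.7]
    - [0,0,60,0,0.9]

```text
time_s: 27.02
eef_pos: [0.4446, -0.2027, 0.2463]
ee_rot: [0.789, 0.614, -0.001, -0.002]
ft_force: [1.7, 0.5, 0.9]
opening: 0.889
```

Call:
move_arm:
  rows:
    - [0,0,60,0,1]
    - [30,-38,115,0.1,1]
    - [75,-90,115,0.2,1]
    - [115,-140,115,0.25,1]
    - [155,-187,115,0.25,1]

```text
time_s: 27.65
eef_pos: [0.5918, -0.3804, 0.3631]
ee_rot: [0.706, 0.708, 0.0, 0.001]
ft_force: [0.5, -0.6, 0.7]
opening: 0.997
```

Call:
move_arm:
  rows:
    - [0,0,0,0,1]
    - [0,0,0,0,1]

```text
time_s: 27.9
eef_pos: [0.5904, -0.3786, 0.3616]
ee_rot: [0.707, 0.707, -0.0, -0.001]
ft_force: [0.0, 0.2, -0.2]
opening: 0.997
```

```bash
python3 - <<'E'
from h import *
im,C,st=snap("wrist","w12.png"); print(list(st['eef_pos']),list(st['ee_rot']),st['time_s'])
g=cv2.cvtColor(im,cv2.COLOR_BGR2GRAY); u,v=proj(C,[.612,-.32,.03])[0].astype(int); print(u,v)
print("row",[(x,int(g[v,x])) for x in range(u-90,u+90,4)]); print("col",[(y,int(g[y,u+5])) for y in range(max(v-110,0),v+110,4)])
E
```

```text
[np.float64(0.5903837984419116), np.float64(-0.37864817830945796), np.float64(0.3616001262146672)] [np.float64(0.7068604698989005), np.float64(0.7073527637418315), np.float64(-7.259825450483082e-05), np.float64(-0.0005817650655168284)] 27.9
344 127
row [(254, 130), (258, 132), (262, 130), (266, 131), (270, 131), (274, 130), (278, 131), (282, 131), (286, 131), (290, 130), (294, 130), (298, 131), (302, 86), (306, 85), (310, 84), (314, 84), (318, 84), (322, 82), (326, 95), (330, 83), (334, 83), (338, 109), (342, 84), (346, 83), (350, 82), (354, 83), (358, 82), (362, 82), (366, 82), (370, 81), (374, 81), (378, 81), (382, 79), (386, 80), (390, 79), (394, 80), (398, 79), (402, 115), (406, 130), (410, 131), (414, 130), (418, 130), (422, 130), (426, 130), (430, 130)]
col [(17, 130), (21, 129), (25, 128), (29, 130), (33, 131), (37, 129), (41, 130), (45, 130), (49, 130), (53, 131), (57, 130), (61, 130), (65, 130), (69, 79), (73, 82), (77, 84), (81, 83), (85, 84), (89, 83), (93, 83), (97, 84), (101, 84), (105, 84), (109, 83), (113, 82), (117, 83), (121, 83), (125, 82), (129, 83), (133, 83), (137, 83), (141, 82), (145, 82), (149, 85), (153, 93), (157, 81), (161, 81), (165, 81), (169, 81), (173, 81), (177, 81), (181, 81), (185, 80), (189, 94), (193, 80), (197, 80), (201, 118), (205, 130), (209, 131), (213, 130), (217, 130), (221, 131), (225, 131), (229, 130), (233, 131)]
```

View pics/w12.png

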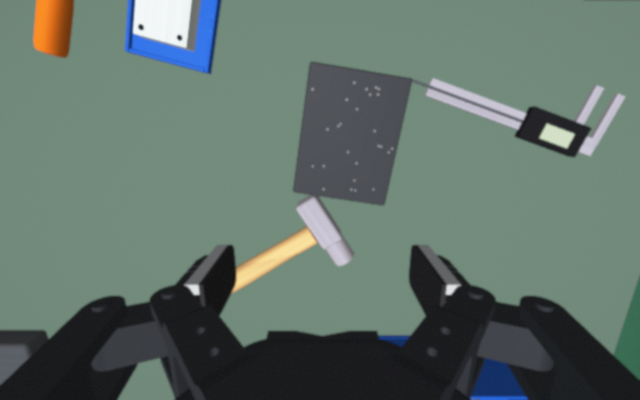

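The granite top is fully visible at (350,133), turned slightly. The hammer head touches its near end at (310,200). The aluminium lies in the blue tray at (170,20).

```bash
python3 - <<'E'
from h import *
st=bot.state(); print(st['eef_pos'],R.from_quat(st['ee_rot']).as_euler('ZYX')[0])
C=cam("wrist",dict(eef_pos=[.5903838,-.3786482,.3616001],ee_rot=[.70686047,.70735276,-7.26e-5,-5.818e-4]))
im=cv2.imread("pics/w12.png"); g=cv2.GaussianBlur(cv2.cvtColor(im,cv2.COLOR_BGR2GRAY),(3,3),0)
m=np.zeros_like(g); m[50:215,280:412]=(g<108)[50:215,280:412]*255
m=cv2.morphologyEx(m,cv2.MORPH_OPEN,np.ones((9,9))); m=cv2.morphologyEx(m,cv2.MORPH_CLOSE,np.ones((9,9)))
b=max(cv2.findContours(m,cv2.RETR_EXTERNAL,cv2.CHAIN_APPROX_NONE)[0],key=cv2.contourArea)
print(rect(C,b,.03),cv2.boundingRect(b)); print(cv2.approxPolyDP(b,4,True).reshape(-1,2).tolist())
E
```

```text
[ 0.59022483 -0.37823329  0.36175856] 1.5718633594126556
(array([ 616.8, -330.7]), array([100.2, 131. ]), -0.153) (294, 62, 117, 143)
[[310, 62], [294, 191], [384, 204], [410, 78]]
```

Call:
move_arm:
  rows:
    - [-14,46,0,-0.01,1]
    - [-28,92,0,-0.02,1]
    - [-43,138,0,-0.03,1]
    - [-57,184,0,-0.04,1]
    - [-72,230,0,-0.05,1]

```text
time_s: 28.58
eef_pos: [0.5172, -0.1467, 0.3622]
ee_rot: [0.724, 0.69, 0.0, 0.0]
ft_force: [0.4, 0.4, 0.4]
opening: 1.001
```

Call:
move_arm:
  rows:
    - [-14,46,0,-0.01,1]
    - [-28,92,0,-0.02,1]
    - [-44,143,0,-0.03,1]
    - [-44,143,0,-0.03,1]
    - [-44,143,0,-0.03,1]

```text
time_s: 29.2
eef_pos: [0.4743, -0.0055, 0.3621]
ee_rot: [0.734, 0.679, 0.0, 0.0]
ft_force: [0.7, -0.2, -0.3]
opening: 1.0
```

```bash
sed -i 's/w10/w13/' alu.py; python3 alu.py; python3 - <<'E'
from h import *
im=cv2.imread("pics/w13.png"); C=cam("wrist",bot.state()); print(bot.state()['eef_pos'])
b=[b for b in blobs(im[:230],(0,0,0),(180,70,85),300) if cv2.boundingRect(b)[0]>200]
for q in b: print(cv2.boundingRect(q),cv2.contourArea(q),cv2.approxPolyDP(q,4,True).reshape(-1,2).tolist())
E
```

```text
[np.float64(0.4742913697976049), np.float64(-0.005541416201674896), np.float64(0.36211866499512324)] 1.4933827178154513 29.2
white (array([763.7,  -8.7]), array([22.2, 57.9]), 1.24) (589, 159, 51, 29)
white (array([ 452.2, -161.6]), array([31.3, 45.6]), 1.316) (293, 308, 43, 28)
black (array([ 456.9, -186.8]), array([223.3, 851. ]), 1.493) (0, 245, 640, 155)
black (array([472.1,  26.4]), array([60.9, 90.2]), -0.081) (288, 108, 61, 89)
black (array([142.8, -26.3]), array([ 41.2, 185.9]), -0.307) (0, 137, 44, 157)
board (array([469.8,  24.9]), array([ 80.6, 110.5]), -0.09) (278, 100, 78, 104)
board (array([126.4,   2.4]), array([30. , 87.1]), -0.183) (0, 159, 30, 77)
blue (array([ 451. , -179.6]), array([70.7, 85. ]), 1.332) (279, 285, 73, 50)
[ 0.47461969 -0.00609804  0.36197843]
(288, 108, 61, 89) 5080.5 [[288, 108], [290, 196], [346, 196], [348, 109]]
```

The steel plate measures (472, 26) mm with yaw −0.08. I'll grip it across 64 mm, just above the board.

Call:
move_arm:
  rows:
    - [-1,15,-50,-0.003,1]
    - [-2.2,32,-105,-0.003,1]
    - [-2.2,32,-150,-0.003,1]
    - [-2.2,32,-172,-0.003,1]
    - [-2.2,32,-172,-0.003,1]
  grip_force: 70

```text
time_s: 29.88
eef_pos: [0.4723, 0.0252, 0.1883]
ee_rot: [0.736, 0.677, -0.001, -0.001]
ft_force: [-0.2, -0.3, 0.8]
opening: 1.004
```

Call:
move_arm:
  rows:
    - [0,0,0,0,0.8]
    - [0,0,0,0,0.5]
    - [0,0,0,0,0.5]
    - [0,0,0,0,0.5]

```text
time_s: 30.38
eef_pos: [0.473, 0.0257, 0.1912]
ee_rot: [0.736, 0.677, 0.001, 0.001]
ft_force: [-2.2, -5.4, 11.6]
opening: 0.722
```

Call:
move_arm:
  rows:
    - [0,0,4,0,0.5]
    - [0,0,20,0,0.5]
    - [0,0,60,0,0.5]
    - [0,0,120,0,0.5]
    - [0,0,120,0,0.5]

```text
time_s: 31.0
eef_pos: [0.474, 0.026, 0.3139]
ee_rot: [0.736, 0.678, 0.003, 0.003]
ft_force: [0.0, -0.6, -4.9]
opening: 0.72
```

```bash
python3 - <<'E'
from h import *
im,C,st=snap("wrist","w14.png"); print(list(st['eef_pos']),R.from_quat(st['ee_rot']).as_euler('ZYX'),st['time_s'],st['ft_force'],st['opening'])
z=.030+st['eef_pos'][2]-.1905
u,v=proj(C,[st['eef_pos'][0],st['eef_pos'][1],z])[0].astype(int); print(u,v)
g=im[v-90:v+90,u-70:u+70]; print("row",[int(x) for x in cv2.cvtColor(im,cv2.COLOR_BGR2GRAY)[v-30,u-80:u+80:5]]); 
cv2.imwrite("pics/w14c.png",cv2.resize(im[90:340,180:470],None,fx=2.5,fy=2.3))
E
```

```text
[np.float64(0.474006233299762), np.float64(0.026022671186578233), np.float64(0.31393157060699795)] [ 1.48876090e+00 -6.08335898e-04  3.13342972e+00] 31.0 [ 0.01446826 -0.60173263 -4.90361153] 0.7199583259755623
320 262
row [154, 154, 154, 135, 56, 57, 58, 58, 59, 58, 58, 57, 59, 57, 58, 57, 59, 57, 57, 55, 56, 56, 56, 56, 56, 54, 57, 54, 55, 53, 148, 155]
```

View pics/w14c.png

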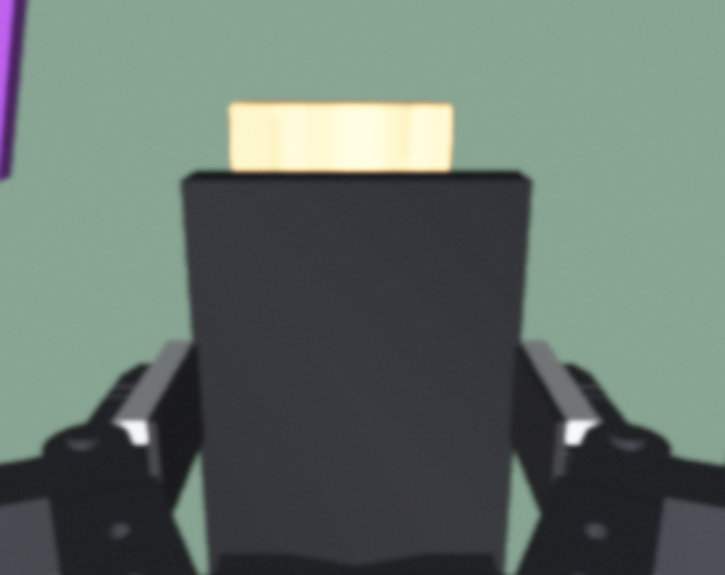

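The plate is held level and symmetric: its far top edge runs from about (253,168) to (392,168) in the full image, above the empty board.

```bash
python3 - <<'E'
from h import *
st=bot.state(); print(st['eef_pos'],R.from_quat(st['ee_rot']).as_euler('ZYX')[0])
T=dict(eef_pos=[.4740,.0260,.3139],ee_rot=R.from_euler('ZYX',[1.48876,-.0006,3.1334]).as_quat())
C=cam("wrist",T)
im=cv2.imread("pics/w14.png"); g=cv2.cvtColor(im,cv2.COLOR_BGR2GRAY)
print([(r,int(g[r,260])) for r in range(158,178)],[(r,int(g[r,385])) for r in range(158,178)],[(r,int(g[r,322])) for r in range(158,178)])
for r in(180,190,210): x=[c for c in range(230,420) if g[r,c]<95]; print(r,x[0],x[-1])
P=onplane(C,np.array([(253.5,168),(391.5,168)]),.1534); m=P.mean(0)
Rz=R.from_euler('z',1.48876).as_matrix()[:2,:2]; d=(m[:2]-np.array([.4740,.0260]))*1000
print(P*1000,np.linalg.norm(P[0]-P[1]), "tool-frame edge mid (x fwd,y):",Rz.T@d)
E
```

```text
[0.47322668 0.02603261 0.31178285] 1.4888043266826656
[(158, 155), (159, 154), (160, 155), (161, 154), (162, 146), (163, 124), (164, 81), (165, 42), (166, 29), (167, 34), (168, 43), (169, 51), (170, 56), (171, 57), (172, 58), (173, 57), (174, 57), (175, 58), (176, 58), (177, 59)] [(158, 154), (159, 155), (160, 155), (161, 153), (162, 147), (163, 123), (164, 82), (165, 43), (166, 29), (167, 32), (168, 41), (169, 48), (170, 51), (171, 51), (172, 52), (173, 51), (174, 51), (175, 52), (176, 52), (177, 51)] [(158, 251), (159, 251), (160, 251), (161, 251), (162, 249), (163, 235), (164, 166), (165, 77), (166, 35), (167, 32), (168, 42), (169, 49), (170, 55), (171, 55), (172, 54), (173, 54), (174, 55), (175, 54), (176, 55), (177, 55)]
180 253 391
190 254 390
210 255 389
[[447.73792626  75.35405157 153.4       ]
 [509.74115633  70.19069752 153.4       ]] 0.0622178492444593 tool-frame edge mid (x fwd,y): [47.0034533  -0.89087038]
```

Call:
move_arm:
  rows:
    - [18,-45,0,-0.01,0.5]
    - [36,-90,0,-0.02,0.5]
    - [54,-135,0,-0.03,0.5]
    - [72,-180,0,-0.04,0.5]
    - [90,-222,0,-0.05,0.5]

```text
time_s: 31.68
eef_pos: [0.5625, -0.1974, 0.3079]
ee_rot: [0.752, 0.659, -0.001, -0.001]
ft_force: [0.0, 1.3, -4.2]
opening: 0.716
```

Call:
move_arm:
  rows:
    - [18,-45,0,-0.01,0.5]
    - [36,-90,0,-0.022,0.5]
    - [54.7,-135.2,0,-0.022,0.5]
    - [54.7,-135.2,0,-0.022,0.5]
    - [54.7,-135.2,0,-0.022,0.5]

```text
time_s: 32.3
eef_pos: [0.6166, -0.3308, 0.3075]
ee_rot: [0.76, 0.65, -0.0, -0.002]
ft_force: [-0.2, 0.0, -5.5]
opening: 0.718
```

```bash
python3 - <<'E'
from h import *
im,C2,st=snap("wrist","w15.png"); print(list(st['eef_pos']),R.from_quat(st['ee_rot']).as_euler('ZYX')[0],st['time_s'],st['ft_force'],st['opening'])
C=cam("wrist",dict(eef_pos=[.5903838,-.3786482,.3616001],ee_rot=[.70686047,.70735276,-7.26e-5,-5.818e-4]))
q=onplane(C,np.array([[310,62],[294,191],[384.5,204.5],[410.5,78]]),.03)[:,:2]*1000; print(q.round(1),q.mean(0))
for a,b,o in((1,0,90),(2,3,90),(0,3,0),(1,2,0)): d=q[b]-q[a]; print(np.linalg.norm(d),np.arctan2(d[1],d[0])-np.radians(o))
# granite now: far edge beyond plate; dark contour above the plate
g=cv2.cvtColor(im,cv2.COLOR_BGR2GRAY)
for f in (-45,-38,38,45):
    x=st['eef_pos'][0]+f/1000; u,v=proj(C2,[x,-.27,.03])[0].astype(int); print(f,u,v,[(r,int(g[r,u])) for r in range(v-15,v+15,2)])
E
```

```text
[np.float64(0.6166182554122503), np.float64(-0.33082900123299575), np.float64(0.3075286522535424)] 1.4162236021946162 32.3 [-0.17341976  0.04279482 -5.48143982] 0.7177700718372769
[[ 577.7 -259.9]
 [ 559.4 -386.1]
 [ 656.6 -401. ]
 [ 674.1 -274. ]] [ 616.96685718 -330.24337165]
127.46805282014242 -0.14421890844685303
128.20786472010784 -0.13691702562129193
97.39236784439365 -0.1445113830731263
98.3314890441412 -0.1519975617668427
-45 259 136 [(121, 157), (123, 159), (125, 159), (127, 157), (129, 158), (131, 159), (133, 159), (135, 158), (137, 157), (139, 159), (141, 158), (143, 158), (145, 159), (147, 158), (149, 158)]
-38 267 135 [(120, 151), (122, 101), (124, 97), (126, 104), (128, 102), (130, 105), (132, 103), (134, 102), (136, 103), (138, 101), (140, 102), (142, 102), (144, 102), (146, 101), (148, 101)]
38 358 120 [(105, 159), (107, 158), (109, 158), (111, 159), (113, 158), (115, 158), (117, 159), (119, 154), (121, 115), (123, 87), (125, 98), (127, 99), (129, 99), (131, 98), (133, 100)]
45 366 119 [(104, 158), (106, 158), (108, 158), (110, 158), (112, 159), (114, 158), (116, 158), (118, 157), (120, 141), (122, 90), (124, 93), (126, 98), (128, 97), (130, 97), (132, 98)]
```

```bash
python3 - <<'E'
from h import *
im,C,st=snap("wrist","w16.png"); e=st['eef_pos']; yaw=R.from_quat(st['ee_rot']).as_euler('ZYX')[0]; print(list(e),yaw,st['ft_force'])
g=cv2.GaussianBlur(cv2.cvtColor(im,cv2.COLOR_BGR2GRAY),(3,3),0).astype(float)
pts=[]
for c in range(278,376,2):
    col=g[95:150,c]; k=np.where((col[:-1]>=128)&(col[1:]<128))[0]
    if len(k): k=k[0]; pts.append((c,95+k+(col[k]-128)/(col[k]-col[k+1])))
pts=np.array(pts); print(len(pts),pts[0],pts[-1])
w=onplane(C,pts,.03)[:,:2]; k=np.polyfit(w[:,0],w[:,1],1); res=w[:,1]-np.polyval(k,w[:,0]); ok=abs(res)<.0015; k=np.polyfit(w[ok,0],w[ok,1],1)
print("granite yaw",np.arctan(k[0]),"max res",abs(res).max(),"y at 616.8+.:",np.polyval(k,e[0]+.0095))
for r in (128,134,140):   # side edges of granite on rows between far edge and plate
    row=g[r]; x=[c for c in range(230,420) if row[c]<128]; L,Rr=x[0],x[-1]; print(r,L,Rr,(onplane(C,[(L-.5,r),(Rr+.5,r)],.03)*1000).round(1).tolist())
E
```

```text
[np.float64(0.616718418859404), np.float64(-0.3303414980711028), np.float64(0.30802422749000735)] 1.4169239769940076 [-0.07993363  0.14579543 -4.58628445]
49 [278.   120.95] [374.   120.95]
granite yaw -0.15345436218933828 max res 3.2573523938539406e-05 y at 616.8+.: -0.2653160099550973
128 264 384 [[576.6, -263.3, 30.0], [675.4, -278.6, 30.0]]
134 265 384 [[576.4, -268.2, 30.0], [674.9, -283.4, 30.0]]
140 265 383 [[575.4, -273.0, 30.0], [673.6, -288.2, 30.0]]
```

The plate is square with the granite (far edge level in the image) and its centre is within 1 mm. I'll lower it.

Call:
move_arm:
  rows:
    - [0,0,-35,0,0.5]
    - [0,0,-70,0,0.5]
    - [0,0,-90,0,0.5]
    - [0,0,-99,0,0.5]
    - [0,0,-101,0,0.5]

```text
time_s: 33.02
eef_pos: [0.6176, -0.331, 0.2087]
ee_rot: [0.759, 0.651, 0.0, 0.0]
ft_force: [-0.1, 0.8, -5.2]
opening: 0.718
```

Call:
move_arm:
  rows:
    - [0,0,-0.8,0,0.5]
    - [0,0,-1.6,0,0.5]
    - [0,0,-1.6,0,0.5]

```text
time_s: 33.4
eef_pos: [0.6175, -0.3312, 0.2075]
ee_rot: [0.759, 0.651, 0.0, 0.0]
ft_force: [0.2, -0.2, -5.1]
opening: 0.721
```

Call:
move_arm:
  rows:
    - [-0.6,1,-1.5,0,0.5]
    - [-0.6,1,-2.5,0,0.5]
    - [-0.6,1,-3,0,0.5]
    - [-0.6,1,-3,0,0.5]

```text
time_s: 33.9
eef_pos: [0.6168, -0.3301, 0.2039]
ee_rot: [0.759, 0.651, -0.0, -0.0]
ft_force: [-0.7, 0.3, -5.5]
opening: 0.719
```

Call:
move_arm:
  rows:
    - [0,0,-0.5,0,0.5]
    - [0,0,-1,0,0.5]
    - [0,0,-1,0,0.5]

```text
time_s: 34.28
eef_pos: [0.6168, -0.3302, 0.2034]
ee_rot: [0.759, 0.651, 0.0, 0.0]
ft_force: [-2.1, 1.9, 4.6]
opening: 0.724
```

Contact: the support is about 10 N. I'll release, rise, and check by measurement.

Call:
move_arm:
  rows:
    - [0,0,0.3,0,0.72]
    - [0,0,0.3,0,0.85]
    - [0,0,0.3,0,0.9]
    - [0,0,20,0,0.95]
    - [0,0,70,0,1]

```text
time_s: 34.9
eef_pos: [0.6161, -0.3298, 0.2727]
ee_rot: [0.759, 0.651, -0.001, -0.002]
ft_force: [0.3, -0.4, 0.6]
opening: 1.001
```

Call:
move_arm:
  rows:
    - [0,-20,60,0,1]
    - [-4,-40,80,0,1]
    - [-8,-55,90,0,1]
    - [-8,-55,90,0,1]
    - [-8,-55,90,0,1]

```text
time_s: 35.52
eef_pos: [0.6085, -0.3845, 0.3616]
ee_rot: [0.759, 0.651, -0.0, -0.001]
ft_force: [-0.2, -0.2, 0.1]
opening: 0.999
```

```bash
python3 - <<'E'
from h import *
im,C,st=snap("wrist","w17.png"); print(list(st['eef_pos']),R.from_quat(st['ee_rot']).as_euler('ZYX')[0],st['time_s'],st['ft_force'])
g=cv2.cvtColor(im,cv2.COLOR_BGR2GRAY)
u,v=proj(C,[.617,-.33,.036])[0].astype(int); print(u,v)
print("row",[int(x) for x in g[v,u-60:u+62:3]]); print("col",[int(x) for x in g[max(0,v-85):v+85:4,u]])
lo=cv2.medianBlur(g,5)
def big(m,z):
    m=m.astype(np.uint8)*255; m[:max(0,v-110)]=0; m[v+110:]=0; m[:,:u-80]=0; m[:,u+80:]=0
    m=cv2.morphologyEx(m,cv2.MORPH_OPEN,np.ones((9,9)))
    b=max(cv2.findContours(m,cv2.RETR_EXTERNAL,cv2.CHAIN_APPROX_NONE)[0],key=cv2.contourArea); print(z,rect(C,b,z),cv2.boundingRect(b))
big(lo<105,.03); big(lo<68,.042)
E
```

```text
[np.float64(0.6085133779296173), np.float64(-0.38446481290839885), np.float64(0.36157637909365475)] 1.4166728928820111 35.525 [-0.2232896  -0.21251412  0.14583482]
323 131
row [135, 136, 135, 132, 90, 87, 86, 87, 85, 63, 50, 51, 51, 51, 50, 51, 49, 49, 49, 51, 49, 49, 49, 49, 48, 50, 47, 49, 50, 48, 48, 66, 84, 84, 84, 85, 80, 127, 135, 136, 135]
col [135, 135, 135, 135, 88, 86, 88, 87, 84, 53, 51, 51, 51, 52, 50, 50, 51, 52, 51, 51, 50, 49, 49, 50, 48, 50, 48, 48, 49, 47, 49, 47, 50, 52, 85, 83, 84, 119, 135, 136, 136, 134, 111]
0.03 (array([ 616.8, -330.9]), array([ 99.8, 129.5]), -0.153) (272, 62, 104, 133)
0.042 (array([ 616.2, -330. ]), array([64.2, 93.4]), -0.153) (289, 80, 69, 100)
```

```bash
python3 - <<'E'
from h import *
for n in("scene","side"):
    im,C,_=snap(n,n+"9.png")
    for t,(lo,hi),z,P in(("alu",((0,0,190),(180,40,255)),.024,(.445,-.203)),("brass",((15,130,90),(24,255,255)),.02,(.679,-.098)),("copper",((3,110,90),(15,255,255)),.081,(.579,.31)),("steel",((0,0,0),(180,80,70)),.042,(.617,-.33))):
        u,v=proj(C,[*P,z])[0].astype(int); s=im[max(v-35,0):v+35,max(u-35,0):u+35]
        for b in blobs(s,lo,hi,30)[:2]: print(n,t,rect(C,b+[u-35,v-35],z))
E
```

```text
scene alu (array([ 451. , -191.7]), array([ 52.5, 104.7]), -0.32)
scene brass (array([688.6, -79.2]), array([57.3, 80.3]), -0.001)
scene copper (array([583.5, 318.3]), array([42.5, 71.4]), 0.035)
scene steel (array([ 633.7, -294.3]), array([ 98.7, 160.4]), -0.133)
side alu (array([ 436.1, -191.6]), array([70.6, 95.8]), -0.253)
side alu (array([ 352.5, -115.5]), array([14.8, 50.5]), -0.352)
side brass (array([657.6, -77.9]), array([56.7, 77. ]), 0.004)
side copper (array([571.1, 318. ]), array([44.6, 65.5]), 0.005)
side steel (array([ 589.7, -292.2]), array([115.7, 146.8]), -0.157)
```

The fixed-camera check is muddied by visible side faces, so I'll take one close measurement of the aluminium from above.

Call:
move_arm:
  rows:
    - [-30,25,0,0,1]
    - [-60,50,0,0,1]
    - [-90,75,0,0,1]
    - [-120,100,0,0,1]
    - [-150,120,0,0,1]

```text
time_s: 36.3
eef_pos: [0.4578, -0.2637, 0.3625]
ee_rot: [0.759, 0.651, -0.0, -0.0]
ft_force: [0.4, 0.5, 0.0]
opening: 1.002
```

Call:
move_arm:
  rows:
    - [0,0,0,0,1]
    - [0,0,0,0,1]

```text
time_s: 36.55
eef_pos: [0.4594, -0.2652, 0.363]
ee_rot: [0.759, 0.651, 0.0, 0.0]
ft_force: [-0.2, 0.2, -1.1]
opening: 1.001
```

```bash
python3 - <<'E'
from h import *
im,C,st=snap("wrist","w18.png"); print(list(st['eef_pos']))
for b in blobs(im[:240],(0,0,190),(180,45,255),300)[:2]: print("white",rect(C,b,.024),cv2.boundingRect(b))
for b in blobs(im[:240],(100,120,60),(125,255,255),300)[:2]: print("blue",rect(C,b,.009),cv2.boundingRect(b))
for b in blobs(im[:240],(15,130,90),(21,255,230),100)[:2]: print("brass",rect(C,b,.02),cv2.boundingRect(b))
for b in blobs(im[:240],(17,120,90),(34,255,255),300)[:2]: print("yellow",rect(C,b,.009),cv2.boundingRect(b))
E
```

```text
[np.float64(0.459351836318294), np.float64(-0.26519911891446324), np.float64(0.36301313259387435)]
white (array([ 444.5, -203.3]), array([49.7, 75.7]), -0.248) (274, 85, 53, 80)
white (array([ 736.3, -290.6]), array([ 16. , 101.7]), 1.246) (536, 152, 95, 30)
blue (array([ 444.9, -203.1]), array([ 84.5, 110.5]), -0.249) (260, 67, 86, 112)
yellow (array([ 677.2, -126.6]), array([22.8, 62. ]), 1.561) (490, 0, 65, 27)
```

The aluminium is centred and flat in the blue tray: its top measures 49.7 × 75.7 mm at the height expected for lying flat. Handing in.

```bash
python3 -c "
from cell import bot; print(bot.job_done())"
```

```text
the job is handed in; nothing more can be done
None
```

I took the pile apart from the top and set all four pieces where the task asked; the job was handed in at about 37 s of the 136 s allowed.

| Piece | Where it is | Last check |
|---|---|---|
| Brass bar | Yellow tray | Seen flat inside the tray in two wrist pictures; no close measurement afterwards |
| Copper block | Vise, on the parallels, against the fixed jaw | Centred along the jaws; sliding jaw pushed up until it stalled at about 17–20 N, with no gap visible |
| Aluminium block | Blue tray | Within 0.5 mm of the tray's centre, same angle, top measuring 49.7 × 75.7 mm |
| Steel plate | Granite plate | Within about 1 mm of the granite's centre, same angle (−0.153 rad for both) |

- **Hard touch:** the aluminium met the tray floor with about 35 N at the wrist, firmer than the 10–12 N of the copper and steel. It still measured flat and centred afterwards.
- **Inconclusive check:** a last measurement with the two fixed cameras did not agree with these positions, because visible side faces spoiled the outlines. I relied on the wrist camera and the contact forces instead.
- **Not re-checked:** I did not look closely at the vise again after moving on to the aluminium.

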